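Lay out a floor-tom hardware kit on its silhouette boards

TASK

Lay out the hardware kit for one floor tom: pick up the chrome lug body, the brass swivel nut, the steel tension rod and the cream knob one by one and set each down on the plywood board that bears its own black silhouette, lying squarely over the silhouette and, for the rod and the nut, the same way round as it is drawn. Set the parts down rather than dropping them, and leave the driver mount and the oil can standing where they are.

Things in the scene. Friction and masses are not known exactly. Their poses are not given: they have to be found in the camera images.
- lug: Loose pitted-chrome drum lug body lying on its flat back: 60 mm long (its x), 22 mm wide (its y), 22 mm high, with a rounded top; both ends alike. About 120 g. Origin: centre of its underside; z up.
- nut: Loose brass swivel nut lying flat, T-shaped from above, 44 mm long (its x), 16 mm high. The crossbar of the T (14 mm in x, 34 mm in y) is at the -x end, from x = -22 to -8 mm; the round barrel, 16 mm across, runs from there to x = +22 mm. About 50 g. Origin: mid-length, on its underside; z up.
- rod: Loose steel tension rod lying flat, 100 mm long (its x). Shaft 8 mm across, axis 6 mm above the underside. Square steel head 12 x 12 mm, 12 mm long, at the -x end (x = -50 to -38 mm); black nylon washer 12 mm square, 6 mm thick, part-way to the other end (x = +24 to +30 mm). About 50 g. Origin: mid-length, below the shaft, level with the head's underside; z up.
- knob: Loose cream bakelite floor-tom leg knob, round with eight scallops, 42 mm across over the scallops, 24 mm high plus a 4 mm boss on top with a brass dot, standing on its flat face. About 45 g. Origin: centre of its underside; z up.
- lug_board: Rectangular fixed natural-plywood kit board, 4 mm thick (upper face 4 mm above the table), lying flat on the table, with a flat black silhouette of the lug body (plain oblong, 64 x 26 mm). Board 84 mm (x) by 46 mm (y). Origin: underside of the board at its middle, below the middle of the silhouette; x along the silhouette.
- nut_board: Nearly square fixed plywood kit board, 68 (x) by 58 mm, 4 mm thick, flat on the table, with a flat black silhouette of the swivel nut (a T). Origin: on its underside, below the centre of the T's CROSSBAR; the barrel points to +x. The nut's origin belongs 15 mm along +x from here, its x the same way as this x.
- rod_board: Long narrow fixed plywood kit board, 124 (x) by 44 mm, 4 mm thick, flat on the table, with a flat black silhouette of the rod: long bar, square head patch at the -x end, thin washer patch part-way to the other end. Origin: on its underside, on the bar's line, 25 mm from mid-length towards the HEAD. The rod's origin belongs 25 mm along +x from here, its x the same way as this x.
- knob_board: Round fixed natural-plywood kit board, 4 mm thick (upper face 4 mm above the table), lying flat on the table, with a flat black silhouette of the knob (scalloped disc, 46 mm across). Board 74 mm in diameter. Origin: underside of the board at its centre, below the centre of the silhouette.
- driver_mount: Bystander, to be left alone: free-standing bayonet socket driver mount, green round foot 72 mm across, steel post, brass socket 46 mm across on top, 83 mm high in all. Origin: centre of its underside.
- oil_can: Bystander, to be left alone: red round oil can, 68 mm across, with a conical top and a thin brass spout, 111 mm high in all. Origin: centre of its underside.
There are look-alikes about, which are no part of the job. What is shaped like the rod but orange or red is not meant.

How it is judged:
By the outcome, as a careful person would: the job done as asked, in the order asked, and still so for the second after the job is handed in, with the robot touching nothing.
It also fails if it takes over 106 s, if anything falls off the work surface, if the arm or the gripper's body presses on something with over 40 N, if the wrist force passes 120 N, or if a joint passes its speed limit or range.

ROBOT

A 6-joint arm with a two-finger parallel gripper is mounted at the origin on the work surface. World frame = base frame: x ahead of the robot, y to its left, z up, the work surface at z = 0. Lengths are in m, angles in rad, forces in N, time in s.
With the tool pointing down it reaches from about 0.425 to 0.95 m from the base axis. Payload 3.5 kg.
Tool frame: the origin (TCP) lies midway between the tips of the shut fingers; the grasp point (between the pads) lies 19 mm behind it; x points along the fingers, y is the direction in which the jaws open and shut, and the axes are right-handed (so a half turn about x gives the same grasp; the last joint's range is limited). The gripper opens to 85 mm and grips with 20 to 120 N. Pads are 22 mm wide; open, the fingers measure 114 mm over their backs; the gripper's body (76 mm by 85 mm) begins 54 mm behind the grasp point. The pads swing forward as they close: fully open they stand 13 mm farther back than shut.
Start: joints at [-1.351, 0.286, 1.577, -0, 1.279, -0.15], TCP at [0.244, -0.629, 0.231] pointing down, gripper open.
Joint ranges: [-2.77, 2.77], [-0.9, 2.22], [0.21, 2.48], [-1.53, 4.67], [0.24, 2.81], [-2.84, 2.84]. Speed limits (rad/s): [2.79, 2.79, 3.14, 3.14, 3.14, 3.14].

INTERFACE

Orientations are given as a unit quaternion [x, y, z, w].
In Python, from plant import ctrl, vision gives the robot as it stands. The module is installed in compiled form; this text tells all that it offers.
- The arm moves only by the tool play_rows, never from a script. Its arguments are lists of equal length, an entry for each row: "claw": the closure in counts, from 0 (fully open) to 255 (shut); "travel": the shift along the tool's x, y, z in m, a list of three; "dr": the turn, a rotation vector about the tool's x, y, z in rad, a list of three. In form: {"claw": [claw, ...], "travel": [[tx, ty, tz], ...], "dr": [[wx, wy, wz], ...]}. A call has 1 to 20 rows; each row is the pose to reach, as a shift and turn from the pose measured when the call began, along the tool's axes at that moment; what a row does not reach only later rows make up. A row lasts 1/10 s, in which the tool goes at most 50 mm and 8.59 degrees, less where a joint would pass 70% of its speed; a pose out of reach is approached as far as the arm can. A call with a gripper value outside its range is refused whole. The fingers move at their own pace and stop on an object; "force" is the grip in N (left out, the last holds). Time passes only in rows, so rows that repeat a pose let the fingers close. It gives the time, the measured TCP pose, the force and the opening at its end, in the units of the state.
- ctrl.get_state(): the state, without advancing time (a new reading comes with each control period).
- vision.read_camera(name): name is "scene" or "top" or "wrist"; returns a dict with "img" (384x512x3 uint8, red, green, blue), "range_z" (384x512 float32, m along the optical axis (not along the pixel's ray), 0 where there is no reading), "K" (3x3 intrinsics, pixels), "world_to_cam" (4x4, takes a point from world to camera coordinates). Camera axes: x right, y up, looking along -z (the intrinsics and any distortion apply to the point x, -y, -z); pixel columns grow to the right and rows downward; lengths in m; the calibration is good to about 2 mm. A picture is of the moment at which its call begins.
- ctrl.sign_off(): hands the job in, once; it reports no verdict.
The state is a dict: "time": time; "qpos": joint angles; "dq": joint speeds; "joint_efforts": joint torques, N m; "eef_pos": TCP position; "tcp_rot": TCP orientation; "contact_force": force on the tool from outside, world axes, zero at the start; "wrist_torque": the same for the moment, N m; "opening": opening from 0.0 (shut) to 1.0 (fully open).
Only numpy, scipy, OpenCV 4.12 (cv2) and the standard library are available. Lean on these libraries where they do the work, as an engineer would, in place of code of your own. Each camera call takes 0.05 s, during which the arm holds its last target.

## Working session

There is one attempt and no reset: what is moved stays moved. The work goes in short steps, Python scripts to look and compute and a tool call to move; the robot and the scene stay as the last step left them, time stands still between calls to the robot, and variables do not carry over. Pictures are saved under pics/ and viewed, and the job is handed in when it is done.

Besides the shell and the picture viewer there is one more tool, called after ">>>" in YAML: its name, and indented under it one key for each argument. play_rows: Moves the arm, as the interface text tells. Its arguments: {"type":"object","properties":{"claw":{"type":"array","items":{"type":"number"}},"travel":{"type":"array","items":{"type":"array","items":{"type":"number"}}},"dr":{"type":"array","items":{"type":"array","items":{"type":"number"}}},"force":{"type":"number"}},"required":["claw","travel","dr"]}

```bash
mkdir -p pics; ls; python3 - <<'E'
from plant import ctrl, vision
import cv2
for n in ["scene","top","wrist"]:
    d=vision.read_camera(n); cv2.imwrite(f"pics/{n}0.png",d["img"][:,:,::-1]); 
    print(n,d["K"].tolist(),d["world_to_cam"].round(4).tolist(), d.keys(), (d["range_z"]>0).mean())
print(ctrl.get_state())
E
```

```text
pics
scene [[472.1238518834331, 0.0, 254.48497333727994], [0.0, 472.1238518834331, 191.31041737485623], [0.0, 0.0, 1.0]] [[0.4997, 0.8661, -0.0093, -0.2087], [-0.5281, 0.3132, 0.7893, 0.2039], [0.6866, -0.3895, 0.6139, -1.9619], [0.0, 0.0, 0.0, 1.0]] dict_keys(['img', 'range_z', 'K', 'world_to_cam']) 0.9959716796875
top [[462.61667727476316, 0.0, 257.79825035797825], [0.0, 462.61667727476316, 192.1115451619516], [0.0, 0.0, 1.0]] [[0.0209, -0.9997, -0.0088, 0.0017], [0.9912, 0.0196, 0.1308, -0.4703], [-0.1306, -0.0115, 0.9914, -1.2356], [0.0, 0.0, 0.0, 1.0]] dict_keys(['img', 'range_z', 'K', 'world_to_cam']) 0.9960428873697916
wrist [[327.57354506269957, 0.0, 260.00799813609643], [0.0, 327.57354506269957, 192.8957401279204], [0.0, 0.0, 1.0]] [[0.3612, -0.9325, -0.0028, -0.673], [0.8926, 0.3466, -0.2885, 0.0379], [0.27, 0.1017, 0.9575, -0.3799], [0.0, 0.0, 0.0, 1.0]] dict_keys(['img', 'range_z', 'K', 'world_to_cam']) 0.99603271484375
{'time': 0.15, 'qpos': array([-1.35097747e+00,  2.87028373e-01,  1.57784151e+00,  1.90303721e-05,
        1.27857078e+00, -1.49986643e-01]), 'dq': array([-0.00018547, -0.00282359, -0.00412465, -0.00084716, -0.00136984,
       -0.00013488]), 'joint_efforts': array([ 9.21972896e-04, -4.06606078e+01, -2.93140483e+01, -1.60181403e-04,
        3.97240874e-03, -6.58420433e-06]), 'eef_pos': array([ 0.24389729, -0.62885602,  0.23022035]), 'tcp_rot': array([-0.69503722, -0.13065347,  0.69506997, -0.12934709]), 'contact_force': array([-0.16778091,  0.11236185, -0.73345617]), 'wrist_torque': array([-0.0230459 ,  0.03916427, -0.02632966]), 'opening': 0.9976270853683332}
```

View pics/top0.png

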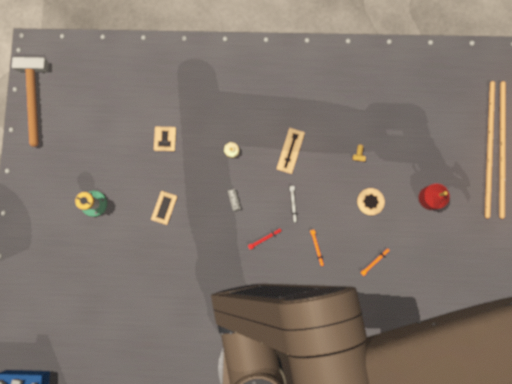

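View pics/scene0.png

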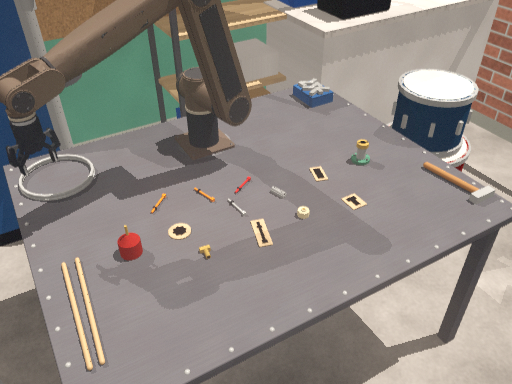

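View pics/wrist0.png

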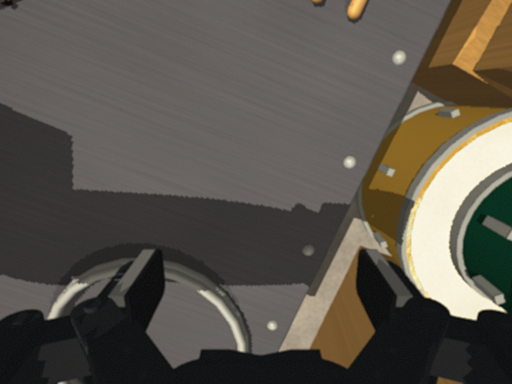

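```bash
cat > h.py <<'E'
import numpy as np, cv2
from scipy.spatial.transform import Rotation as R
from plant import ctrl, vision
def ray(d,uv):
    uv=np.atleast_2d(np.asarray(uv,float)); K=d["K"]; T=d["world_to_cam"]
    c=np.c_[(uv[:,0]-K[0,2])/K[0,0],-(uv[:,1]-K[1,2])/K[1,1],-np.ones(len(uv))]
    return -T[:3,:3].T@T[:3,3], c@T[:3,:3]
def onplane(d,uv,z):
    o,r=ray(d,uv); return o+r*((z-o[2])/r[:,2])[:,None]
def proj(d,P):
    P=np.atleast_2d(P); T=d["world_to_cam"]; c=P@T[:3,:3].T+T[:3,3]
    K=d["K"]; return np.c_[K[0,2]+K[0,0]*c[:,0]/-c[:,2],K[1,2]-K[1,1]*c[:,1]/-c[:,2]]
def tri(a,ua,b,ub):
    o1,r1=ray(a,ua);o2,r2=ray(b,ub);r1=r1[0]/np.linalg.norm(r1[0]);r2=r2[0]/np.linalg.norm(r2[0])
    A=np.c_[r1,-r2]; s=np.linalg.lstsq(A,o2-o1,rcond=None)[0]
    p,q=o1+s[0]*r1,o2+s[1]*r2; return (p+q)/2,np.linalg.norm(p-q)
def rangept(d,uv):
    o,r=ray(d,uv); u,v=int(round(uv[0])),int(round(uv[1])); return o+r[0]*d["range_z"][v,u]
def save(d,name,box=None,s=1):
    im=d["img"][:,:,::-1]
    if box: im=im[box[1]:box[3],box[0]:box[2]]
    cv2.imwrite(f"pics/{name}.png",cv2.resize(im,None,fx=s,fy=s,interpolation=cv2.INTER_CUBIC))
def shift(target_pos, target_R=None):
    s=ctrl.get_state(); T=R.from_quat(s["tcp_rot"])
    t=T.inv().apply(np.asarray(target_pos)-s["eef_pos"])
    w=(T.inv()*target_R).as_rotvec() if target_R is not None else np.zeros(3)
    return t.round(4),w.round(4)
E
python3 - <<'E'
from h import *
t=vision.read_camera("top"); s=vision.read_camera("scene")
save(t,"topc",(140,110,400,290),3); save(s,"scenec",(130,140,390,280),3)
for n,p in dict(lug=(235,200),nut=(360,153),rod=(294,203),knob=(232,150),lugb=(164,208),nutb=(165,138),rodb=(291,150),knobb=(371,201),mount=(86,201),can=(435,198)).items():
    print(n,onplane(t,p,0.005)[0].round(3),rangept(t,p).round(3))
T=R.from_quat(ctrl.get_state()["tcp_rot"]).as_matrix(); print(T.round(3))
w=vision.read_camera("wrist"); W=w["world_to_cam"]; o=-W[:3,:3].T@W[:3,3]
print("cam in tool",T.T@(o-ctrl.get_state()["eef_pos"]), (T.T@W[:3,:3].T).round(3))
E
```

```text
lug [0.45  0.075 0.005] [0.448 0.074 0.021]
nut [ 0.59  -0.274  0.005] [ 0.588 -0.272  0.015]
rod [ 0.445 -0.09   0.005] [ 0.445 -0.09   0.006]
knob [0.592 0.087 0.005] [0.587 0.085 0.029]
lugb [0.424 0.272 0.005] [0.424 0.272 0.005]
nutb [0.623 0.279 0.005] [0.624 0.279 0.004]
rodb [ 0.595 -0.08   0.005] [ 0.596 -0.08   0.004]
knobb [ 0.455 -0.304  0.005] [ 0.455 -0.304  0.002]
mount [0.439 0.491 0.005] [0.431 0.462 0.082]
can [ 0.467 -0.481  0.005] [ 0.458 -0.456  0.072]
[[-0.     0.361 -0.932]
 [ 0.001 -0.932 -0.361]
 [-1.    -0.001 -0.   ]]
cam in tool [-0.1425621  -0.00076538 -0.07312361] [[ 0.001  0.289 -0.957]
 [ 1.     0.     0.001]
 [ 0.    -0.957 -0.289]]
```

```bash
sleep 0
```

```text
(no output)
```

View pics/topc.png

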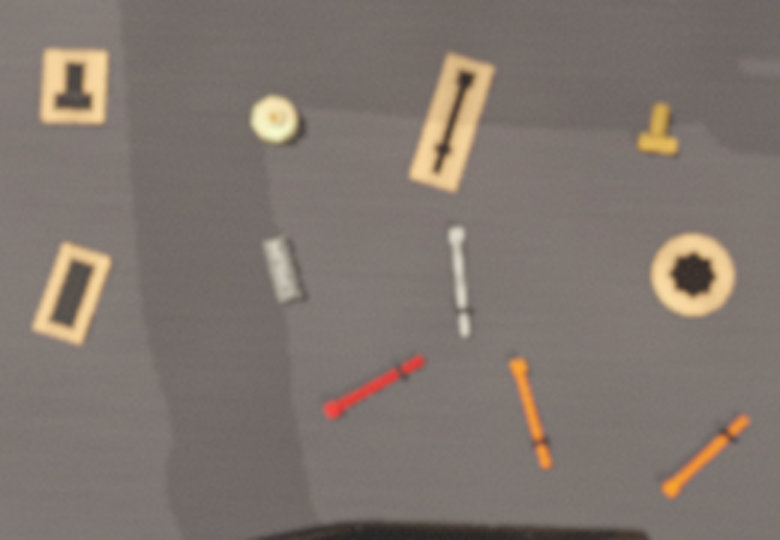

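View pics/scenec.png

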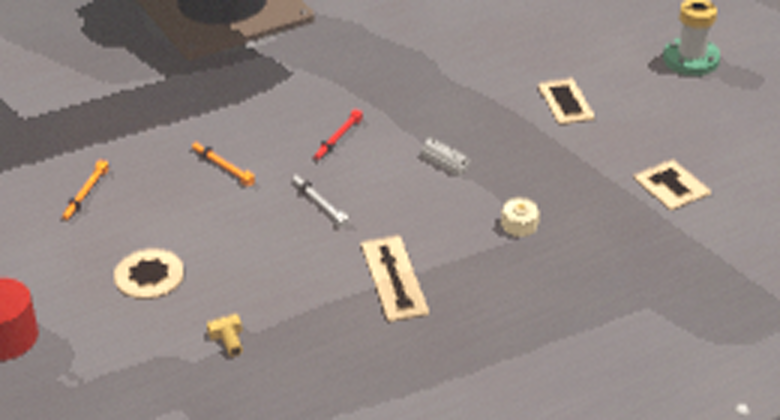

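Candidates (top picture): the rod could be steel (294,203), red (265,240), orange (317,247) or orange (375,262). I choose the steel one. There is only one each of the lug (235,200), nut (360,153) and knob (232,150). The boards are lug (164,208), nut (165,138), rod (291,150) and knob (371,201). Next I get a closer wrist view.

```bash
cat >> h.py <<'E'
def Rdown(az):  # jaw axis azimuth deg
    a=np.radians(az); y=np.array([np.cos(a),np.sin(a),0]); x=np.array([0,0,-1.]); return R.from_matrix(np.c_[x,y,np.cross(x,y)])
E
python3 -c "
from h import *
print(shift([.54,-.18,.22],Rdown(-90)))"
```

```text
(array([ 0.0111, -0.3118, -0.4384]), array([0.3698, 0.    , 0.0008]))
```

>>> play_rows:
  claw: [0,0,0,0,0,0,0,0,0,0,0,0,0,0,0]
  travel:
    - [0.011,-0.312,-0.438]
    - [0.011,-0.312,-0.438]
    - [0.011,-0.312,-0.438]
    - [0.011,-0.312,-0.438]
    - [0.011,-0.312,-0.438]
    - [0.011,-0.312,-0.438]
    - [0.011,-0.312,-0.438]
    - [0.011,-0.312,-0.438]
    - [0.011,-0.312,-0.438]
    - [0.011,-0.312,-0.438]
    - [0.011,-0.312,-0.438]
    - [0.011,-0.312,-0.438]
    - [0.011,-0.312,-0.438]
    - [0.011,-0.312,-0.438]
    - [0.011,-0.312,-0.438]
  dr:
    - [0.37,0,0.001]
    - [0.37,0,0.001]
    - [0.37,0,0.001]
    - [0.37,0,0.001]
    - [0.37,0,0.001]
    - [0.37,0,0.001]
    - [0.37,0,0.001]
    - [0.37,0,0.001]
    - [0.37,0,0.001]
    - [0.37,0,0.001]
    - [0.37,0,0.001]
    - [0.37,0,0.001]
    - [0.37,0,0.001]
    - [0.37,0,0.001]
    - [0.37,0,0.001]

```text
time: 1.8
eef_pos: [0.5391, -0.1811, 0.2202]
tcp_rot: [-0.707, 0.001, 0.707, 0.001]
contact_force: [0.6, -0.1, 0.7]
opening: 1.004
```

```bash
python3 - <<'E'
from h import *
import pickle
w=vision.read_camera("wrist"); save(w,"w1",None,1.5); pickle.dump(w,open("w1.pkl","wb"))
t=vision.read_camera("top"); pickle.dump(t,open("t1.pkl","wb")); s=vision.read_camera("scene"); pickle.dump(s,open("s1.pkl","wb"))
E
```

```text
(no output)
```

View pics/w1.png

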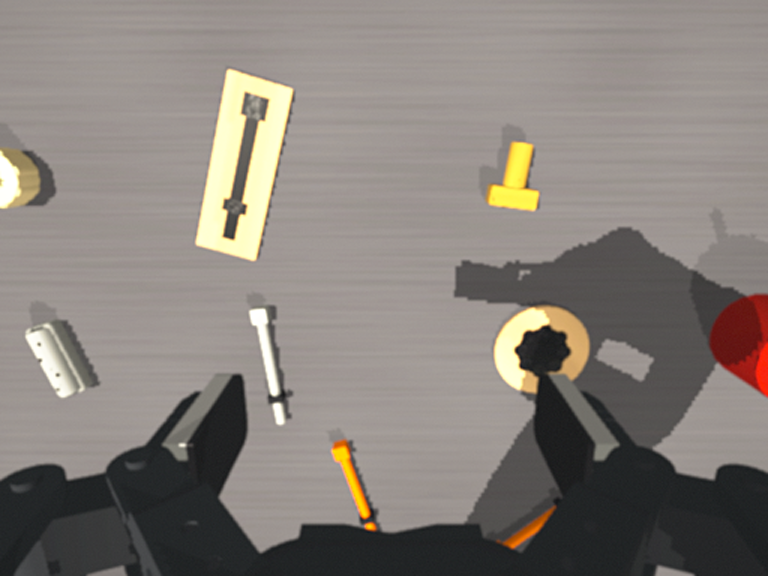

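The wrist view at 1.5x shows the steel rod at (268,365), nut (516,178), rod board (245,165), knob board (541,350), lug (60,358) and an orange rod (355,485). The second look is farther left.

>>> play_rows:
  claw: [0,0,0,0,0,0,0,0,0,0,0]
  travel:
    - [0,-0.351,0.06]
    - [0,-0.351,0.06]
    - [0,-0.351,0.06]
    - [0,-0.351,0.06]
    - [0,-0.351,0.06]
    - [0,-0.351,0.06]
    - [0,-0.351,0.06]
    - [0,-0.351,0.06]
    - [0,-0.351,0.06]
    - [0,-0.351,0.06]
    - [0,-0.351,0.06]
  dr:
    - [0,0,0]
    - [0,0,0]
    - [0,0,0]
    - [0,0,0]
    - [0,0,0]
    - [0,0,0]
    - [0,0,0]
    - [0,0,0]
    - [0,0,0]
    - [0,0,0]
    - [0,0,0]

```text
time: 3.05
eef_pos: [0.4803, 0.1687, 0.2201]
tcp_rot: [0.707, -0.002, -0.707, -0.001]
contact_force: [0.5, 0.1, 0.8]
opening: 0.998
```

```bash
python3 - <<'E'
from h import *
import pickle
w=vision.read_camera("wrist"); save(w,"w2",None,1.5); pickle.dump(w,open("w2.pkl","wb"))
print(ctrl.get_state()["eef_pos"])
E
```

```text
[0.48034926 0.16870071 0.22008406]
```

View pics/w2.png

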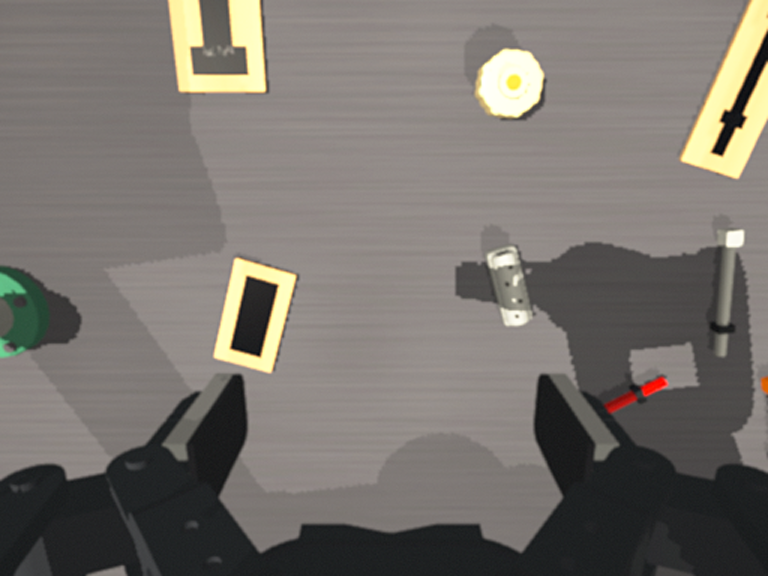

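```bash
cat >> h.py <<'E'
import pickle
def L(n): return pickle.load(open(n+".pkl","rb"))
def comp(mask,seed,r=6):
    n,lab=cv2.connectedComponents(mask.astype(np.uint8)); 
    u,v=map(int,seed); p=lab[v-r:v+r+1,u-r:u+r+1]; c=np.bincount(p[p>0].ravel())
    return (lab==c.argmax()).astype(np.uint8)
def hull_pts(m):
    c=max(cv2.findContours(m,cv2.RETR_EXTERNAL,cv2.CHAIN_APPROX_NONE)[0],key=len); return c[:,0,:].astype(float)
def rect(d,pts,z):
    P=onplane(d,pts,z)[:,:2]; (c,s,a)=cv2.minAreaRect((P*1000).astype(np.float32))
    if s[0]<s[1]: s=s[::-1]; a+=90
    return np.array(c)/1000,np.array(s),(a+90)%180-90
E
python3 - <<'E'
from h import *
for n,pp in (("w1",dict(rodb=(245,165),rodblack=(240,165),rod=(268,365),nut=(516,178),knobb=(510,350),knobbs=(575,330),knobblack=(541,350),lug=(60,358))),("w2",dict(lug=(508,285),lugtop=(500,257),bg=(560,290),bgl=(400,280),lugb=(240,270),blk=(255,315),knob=(510,70),rod=(726,290),nutb=(185,70)))):
    d=L(n); hsv=cv2.cvtColor(d["img"],cv2.COLOR_RGB2HSV)
    for k,p in pp.items():
        u,v=int(p[0]/1.5),int(p[1]/1.5); print(n,k,hsv[v,u],rangept(d,(u,v)).round(4))
E
```

```text
w1 rodb [21 19 95] [ 0.5959 -0.0774  0.0039]
w1 rodblack [20 16 96] [ 0.5959 -0.0743  0.0043]
w1 rod [ 30   3 255] [ 0.4441 -0.0836  0.0105]
w1 nut [ 29 172 255] [ 0.5879 -0.2678  0.0146]
w1 knobb [ 30  51 255] [ 0.454 -0.275  0.005]
w1 knobbs [ 18 129 214] [ 0.4704 -0.3243  0.0049]
w1 knobblack [128  29  35] [ 0.4541 -0.2986  0.0054]
w1 lug [ 23  28 153] [0.4543 0.0723 0.0179]
w2 lug [19 31 90] [0.4533 0.0849 0.0221]
w2 lugtop [ 24  20 243] [0.474  0.0912 0.0205]
w2 bg [15 13 78] [0.4432 0.039  0.0009]
w2 bgl [ 15  18 142] [0.4523 0.1625 0.0013]
w2 lugb [ 29  68 255] [0.4604 0.2828 0.0027]
w2 blk [170  20  38] [0.4247 0.2741 0.004 ]
w2 knob [ 30  13 255] [0.5959 0.0938 0.0293]
w2 rod [ 23  28 145] [ 0.4447 -0.0843  0.0077]
w2 nutb [ 27  86 255] [0.6002 0.3067 0.0042]
```

```bash
cat >> h.py <<'E'
def zmap(d):
    v,u=np.mgrid[0:384,0:512]; o,r=ray(d,np.c_[u.ravel(),v.ravel()])
    P=o+r*d["range_z"].ravel()[:,None]; return P.reshape(384,512,3)
E
python3 - <<'E'
from h import *
for n,seeds in (("w1",dict(rod=(178,240),nut=(344,125),lug=(40,238))),("w2",dict(lug=(339,192),knob=(342,55),rod=(484,190)))):
    d=L(n); P=zmap(d); z=P[...,2]; print(n,"table z",np.median(z[100:200,200:300]), z[100:200,200:300].std())
    for k,s in seeds.items():
        m=comp((z>0.005)&(d["range_z"]>0),s)
        q=P[m>0]; top=np.percentile(q[:,2],95)
        Pm=(q[:,:2]*1000).astype(np.float32); r=cv2.minAreaRect(Pm)
        print(k,m.sum(),"top",top.round(4),"centroid",q[:,:2].mean(0).round(4),"rect3d",np.round(r[0],1),np.round(r[1],1),round(r[2],1))
d=L("w2")
hsv=cv2.cvtColor(d["img"],cv2.COLOR_RGB2HSV)
for n,sd,ss in (("w2",(160,180),(170,210)),("w2",(130,58),(146,20)),("w1",(140,150),(160,110)),("w1",(335,240),(361,233))):
    d=L(n); hsv=cv2.cvtColor(d["img"],cv2.COLOR_RGB2HSV)
    wood=comp((hsv[...,1]>45)&(hsv[...,2]>150),sd,10)
    c=hull_pts(wood); print(n,sd,rect(d,c,0.004))
    full=cv2.drawContours(np.zeros((384,512),np.uint8),[c.astype(np.int32)],-1,1,-1)
    blk=comp((full>0)&(wood==0)&(hsv[...,2]<150),ss,8); print("  sil",blk.sum(),rect(d,hull_pts(blk),0.004))
E
```

```text
w1 table z 7.682778028378356e-05 0.021744241964255267
rod 624 top 0.0127 centroid [ 0.4464 -0.0858] rect3d [441.9 -85.6] [99.8 12. ] 6.1
nut 917 top 0.0169 centroid [ 0.5858 -0.2675] rect3d [ 589.5 -269. ] [34.1 44.2] 82.5
lug 1185 top 0.0225 centroid [0.4534 0.0749] rect3d [450.5  77.8] [60.1 21.8] 18.6
w2 table z 5.6728674476119734e-05 0.024822597007176768
lug 1074 top 0.0224 centroid [0.4526 0.0822] rect3d [450.3  80.1] [59.2 22.1] 16.9
knob 1572 top 0.0287 centroid [0.5885 0.0925] rect3d [589.   91.1] [39.4 39.7] 42.8
rod 800 top 0.0124 centroid [ 0.4459 -0.0833] rect3d [441.3 -85.2] [100.6  14. ] 6.6
w2 (160, 180) (array([0.42309116, 0.27581317]), array([87.37797546, 49.06263351]), -17.20854949951172)
  sil 1039 (array([0.42320148, 0.27575635]), array([62.12788773, 23.90525436]), -17.301109313964844)
w2 (130, 58) (array([0.61360571, 0.28316367]), array([60.45066833, 55.19384384]), 89.73261260986328)Traceback (most recent call last):
  File "<stdin>", line 16, in <module>
  File "h.py", line 35, in comp
    return (lab==c.argmax()).astype(np.uint8)
                 ~~~~~~~~^^
ValueError: attempt to get argmax of an empty sequence
```

```bash
python3 -c "
from h import *
print(shift([.4503,.0798,.10],Rdown(-72.5)))"
```

```text
(array([0.1201, 0.089 , 0.0297]), array([-0.31  , -0.    , -0.0005]))
```

>>> play_rows:
  claw: [0,0,0,0,0,0]
  travel:
    - [0.12,0.089,0.03]
    - [0.12,0.089,0.03]
    - [0.12,0.089,0.03]
    - [0.12,0.089,0.03]
    - [0.12,0.089,0.03]
    - [0.12,0.089,0.03]
  dr:
    - [-0.31,0,0]
    - [-0.31,0,0]
    - [-0.31,0,0]
    - [-0.31,0,0]
    - [-0.31,0,0]
    - [-0.31,0,0]

```text
time: 3.7
eef_pos: [0.4519, 0.0795, 0.102]
tcp_rot: [0.7, 0.107, -0.698, 0.107]
contact_force: [1.2, -0.3, 1.0]
opening: 1.001
```

```bash
cat >> h.py <<'E'
def part(d,seedw,zmin=0.005):
    P=zmap(d); m=comp((P[...,2]>zmin)&(d["range_z"]>0),proj(d,seedw)[0],6); q=P[m>0]
    r=cv2.minAreaRect((q[:,:2]*1000).astype(np.float32)); print(m.sum(),"top",np.percentile(q[:,2],97).round(4),"rect",np.round(r[0],1),np.round(r[1],1),round(r[2],1),"px",proj(d,seedw)[0].round())
    return q,m
E
python3 - <<'E'
from h import *
w=vision.read_camera("wrist"); save(w,"w3",None,1.5); pickle.dump(w,open("w3.pkl","wb"))
part(w,[.4503,.08,.02])
print(ctrl.get_state()["eef_pos"],shift([.4503,.0798,.002],Rdown(-72.5)))
E
```

```text
2301 top 0.0227 rect [450.3  80.1] [59.3 21.9] 16.7 px [260. 202.]
[0.45212675 0.07985535 0.10232953] (array([ 0.1003, -0.0007,  0.0022]), array([-0.0003, -0.0042, -0.0018]))
```

View pics/w3.png

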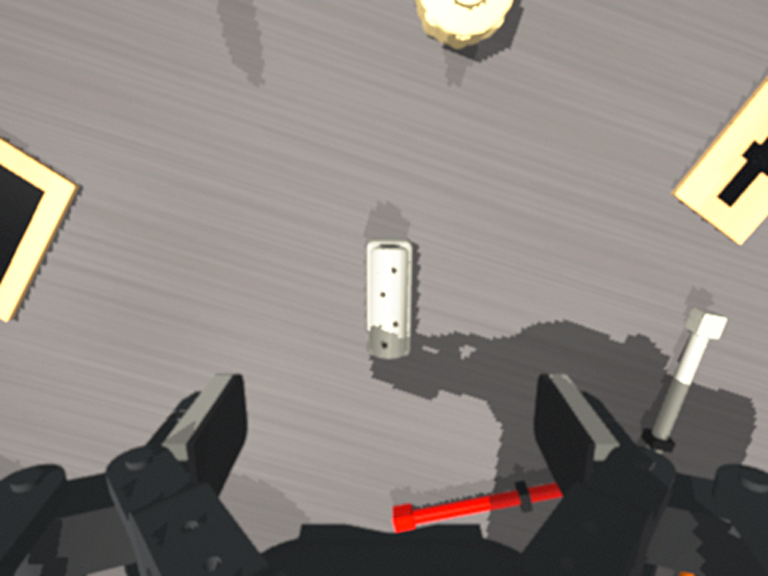

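The close crop shows the lug at (389,300), upright between the jaws. Measured 59.3 x 21.9 mm with its top at 22.7 mm, which fits the text. Descend and grip.

>>> play_rows:
  claw: [0,0,0,0,0,255,255,255,255,255,255,255,255]
  travel:
    - [0.05,0,0.002]
    - [0.08,-0.001,0.002]
    - [0.1,-0.001,0.002]
    - [0.1,-0.001,0.002]
    - [0.1,-0.001,0.002]
    - [0.1,-0.001,0.002]
    - [0.1,-0.001,0.002]
    - [0.1,-0.001,0.002]
    - [0.1,-0.001,0.002]
    - [0.1,-0.001,0.002]
    - [0.1,-0.001,0.002]
    - [0.1,-0.001,0.002]
    - [0.1,-0.001,0.002]
  dr:
    - [0,-0.004,-0.002]
    - [0,-0.004,-0.002]
    - [0,-0.004,-0.002]
    - [0,-0.004,-0.002]
    - [0,-0.004,-0.002]
    - [0,-0.004,-0.002]
    - [0,-0.004,-0.002]
    - [0,-0.004,-0.002]
    - [0,-0.004,-0.002]
    - [0,-0.004,-0.002]
    - [0,-0.004,-0.002]
    - [0,-0.004,-0.002]
    - [0,-0.004,-0.002]
  force: 40

```text
time: 5.05
eef_pos: [0.4511, 0.0801, 0.003]
tcp_rot: [0.699, 0.107, -0.698, 0.107]
contact_force: [-1.6, 0.2, 5.9]
opening: 0.247
```

```bash
python3 -c "
from h import *
w=vision.read_camera('wrist'); save(w,'w4',None,1.5)
print(ctrl.get_state()['eef_pos'],Rdown(-72.5).inv()*R.from_quat(ctrl.get_state()['tcp_rot']))
print(shift([.45,.08,.10]))"
```

```text
[0.45108018 0.08010184 0.00304579] Rotation.from_matrix(array([[ 9.99999231e-01, -2.03179848e-04,  1.22303937e-03],
                            [ 2.03683934e-04,  9.99999894e-01, -4.12048265e-04],
                            [-1.22295552e-03,  4.12297061e-04,  9.99999167e-01]]))
(array([-0.097 , -0.0002,  0.0009]), array([0., 0., 0.]))
```

View pics/w4.png

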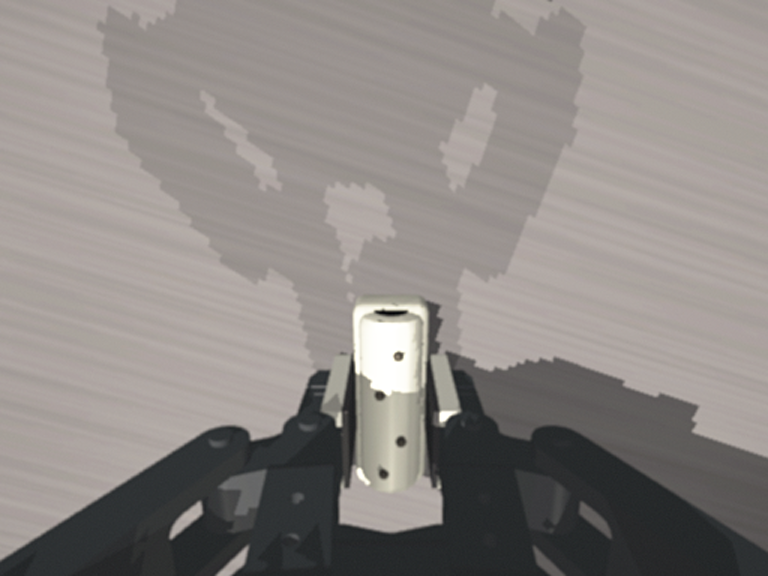

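```bash
python3 -c "
from h import *
print(shift([.4238,.2756,.10],Rdown(-107.3)))"
```

```text
(array([-0.097 , -0.1946, -0.0328]), array([ 6.07e-01, -1.20e-03,  2.00e-04]))
```

>>> play_rows:
  claw: [255,255,255,255,255,255,255,255,255,255,255]
  travel:
    - [-0.02,0,0]
    - [-0.06,0,0]
    - [-0.097,-0.02,-0.003]
    - [-0.097,-0.195,-0.033]
    - [-0.097,-0.195,-0.033]
    - [-0.097,-0.195,-0.033]
    - [-0.097,-0.195,-0.033]
    - [-0.097,-0.195,-0.033]
    - [-0.097,-0.195,-0.033]
    - [-0.097,-0.195,-0.033]
    - [-0.097,-0.195,-0.033]
  dr:
    - [0,0,0]
    - [0,0,0]
    - [0,0,0]
    - [0.607,-0.001,0]
    - [0.607,-0.001,0]
    - [0.607,-0.001,0]
    - [0.607,-0.001,0]
    - [0.607,-0.001,0]
    - [0.607,-0.001,0]
    - [0.607,-0.001,0]
    - [0.607,-0.001,0]

```text
time: 6.2
eef_pos: [0.4238, 0.275, 0.0996]
tcp_rot: [-0.699, 0.106, 0.699, 0.106]
contact_force: [0.2, 0.8, -0.5]
opening: 0.242
```

```bash
cat >> h.py <<'E'
def board(d,cw,sw,satmin=45,vmin=150):
    """cw: a wood point, sw: a silhouette point (world xyz)"""
    hsv=cv2.cvtColor(d["img"],cv2.COLOR_RGB2HSV)
    wood=comp((hsv[...,1]>satmin)&(hsv[...,2]>vmin),proj(d,cw)[0],10); c=hull_pts(wood); print("board",[np.round(x,4) for x in rect(d,c,0.004)])
    full=cv2.drawContours(np.zeros((384,512),np.uint8),[c.astype(np.int32)],-1,1,-1)
    blk=comp((full>0)&(wood==0)&(hsv[...,2]<150),proj(d,sw)[0],8); print("sil",blk.sum(),[np.round(x,4) for x in rect(d,hull_pts(blk),0.004)])
    return wood,blk
E
python3 -c "
from h import *
w=vision.read_camera('wrist'); save(w,'w5',None,1.5)
pickle.dump(w,open('w5.pkl','wb'))
print(proj(w,[.4231,.2758,.004]))
print(ctrl.get_state()['eef_pos'],shift([.4238,.2756,.007],Rdown(-107.3)))"
```

```text
[[259.76480614 194.87714708]]
[0.42390797 0.27501339 0.09970747] (array([ 0.0927, -0.0006,  0.0002]), array([-0.0005,  0.0003, -0.0003]))
```

View pics/w5.png

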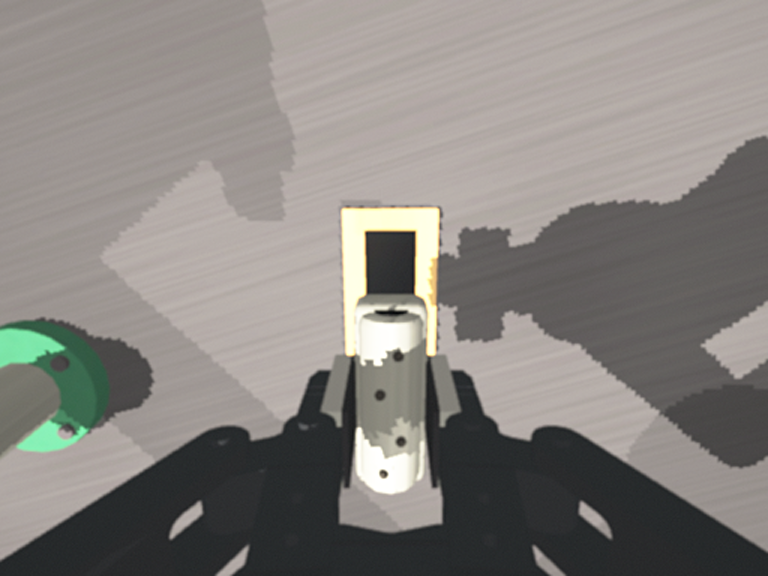

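The lug hangs centred over the board: the silhouette mid is u=390 and the lug mid is u=391. Lower it, release, and rise.

>>> play_rows:
  claw: [255,255,255,255,255,255,255,255]
  travel:
    - [0.04,-0.0006,0]
    - [0.07,-0.0006,0]
    - [0.082,-0.0006,0]
    - [0.087,-0.0006,0]
    - [0.09,-0.0006,0]
    - [0.092,-0.0006,0]
    - [0.0925,-0.0006,0]
    - [0.0925,-0.0006,0]
  dr:
    - [0,0,0]
    - [0,0,0]
    - [0,0,0]
    - [0,0,0]
    - [0,0,0]
    - [0,0,0]
    - [0,0,0]
    - [0,0,0]

```text
time: 7.05
eef_pos: [0.4247, 0.2759, 0.0081]
tcp_rot: [0.699, -0.106, -0.699, -0.107]
contact_force: [0.3, 0.0, -2.2]
opening: 0.244
```

```bash
python3 -c "
from h import *
w=vision.read_camera('wrist'); save(w,'w6',None,1.5)
print(ctrl.get_state())"
```

```text
{'time': 7.1, 'qpos': array([ 3.75589171e-01,  2.28722260e-01,  2.11499028e+00, -2.72309231e-05,
        7.96793695e-01,  2.24865936e+00]), 'dq': array([-0.00035172,  0.00238109,  0.00261555, -0.00029267, -0.00035237,
        0.00030288]), 'joint_efforts': array([-2.77973281e-02, -3.08219218e+01, -2.17016977e+01, -4.41057518e-04,
       -1.80418992e-03, -2.68754347e-04]), 'eef_pos': array([0.42457249, 0.27586738, 0.00798167]), 'tcp_rot': array([ 0.69938256, -0.10626975, -0.69871155, -0.10664403]), 'contact_force': array([-0.24772201, -0.0561045 , -1.2122277 ]), 'wrist_torque': array([-0.00192288,  0.04948174, -0.02582327]), 'opening': 0.24371102553882096}
```

View pics/w6.png

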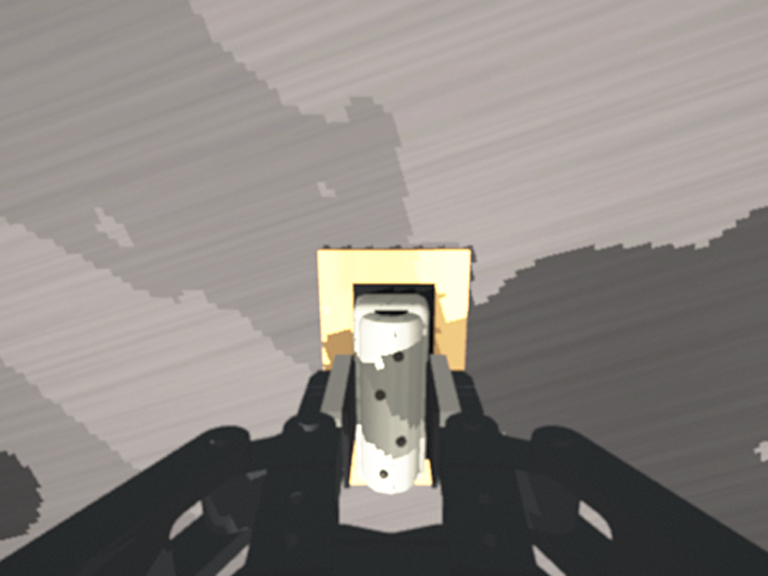

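>>> play_rows:
  claw: [255,255,255,200,150,100,50,0,0,0,0,0,0]
  travel:
    - [0.0008,0,0]
    - [0.0013,0,0]
    - [0.0013,0,0]
    - [0.0013,0,0]
    - [0.0013,0,0]
    - [0.0013,0,0]
    - [0.0013,0,0]
    - [0.0013,0,0]
    - [0.0013,0,0]
    - [-0.03,0,0]
    - [-0.08,0,0]
    - [-0.11,0,0]
    - [-0.11,0,0]
  dr:
    - [0,0,0]
    - [0,0,0]
    - [0,0,0]
    - [0,0,0]
    - [0,0,0]
    - [0,0,0]
    - [0,0,0]
    - [0,0,0]
    - [0,0,0]
    - [0,0,0]
    - [0,0,0]
    - [0,0,0]
    - [0,0,0]

```text
time: 8.4
eef_pos: [0.4281, 0.2773, 0.1238]
tcp_rot: [0.703, -0.104, -0.695, -0.109]
contact_force: [0.0, 0.6, 0.3]
opening: 0.999
```

```bash
python3 -c "
from h import *
w=vision.read_camera('wrist'); save(w,'w7',None,1.5)
part(w,[.423,.2758,.02],.008)
print(ctrl.get_state()['eef_pos'],shift([.585,-.2685,.12],Rdown(-97)))"
```

```text
2007 top 0.0267 rect [423.9 276.2] [21.7 59.6] 72.2 px [265. 197.]
[0.42634653 0.27656696 0.12090806] (array([ 0.0005,  0.4731, -0.3137]), array([-0.18  , -0.0062,  0.0041]))
```

View pics/w7.png

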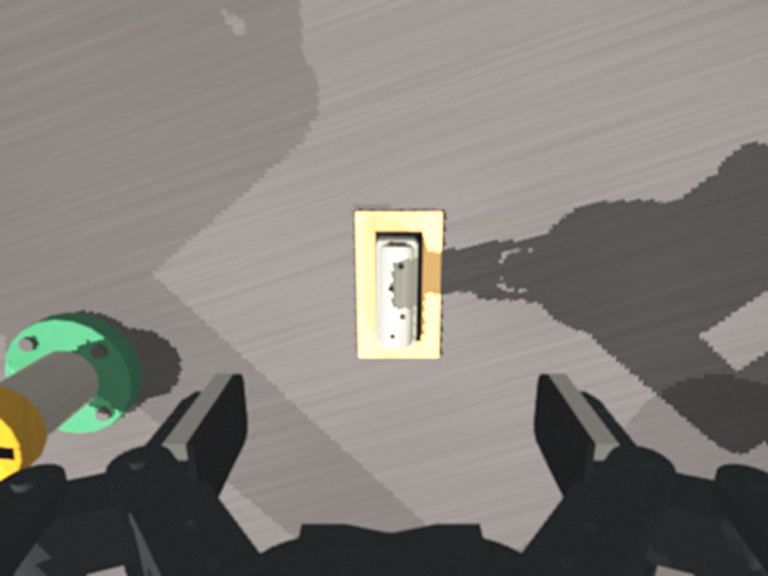

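```bash
python3 -c "
from h import *
print(shift([.5945,-.2697,.11],Rdown(-97.5)))"
```

```text
(array([ 0.0106,  0.4715, -0.3231]), array([-0.1713, -0.0062,  0.0041]))
```

>>> play_rows:
  claw: [0,0,0,0,0,0,0,0,0,0,0,0,0,0,0,0]
  travel:
    - [0.01,0.471,-0.323]
    - [0.01,0.471,-0.323]
    - [0.01,0.471,-0.323]
    - [0.01,0.471,-0.323]
    - [0.01,0.471,-0.323]
    - [0.01,0.471,-0.323]
    - [0.01,0.471,-0.323]
    - [0.01,0.471,-0.323]
    - [0.01,0.471,-0.323]
    - [0.01,0.471,-0.323]
    - [0.01,0.471,-0.323]
    - [0.01,0.471,-0.323]
    - [0.01,0.471,-0.323]
    - [0.01,0.471,-0.323]
    - [0.01,0.471,-0.323]
    - [0.01,0.471,-0.323]
  dr:
    - [-0.171,-0.006,0.004]
    - [-0.171,-0.006,0.004]
    - [-0.171,-0.006,0.004]
    - [-0.171,-0.006,0.004]
    - [-0.171,-0.006,0.004]
    - [-0.171,-0.006,0.004]
    - [-0.171,-0.006,0.004]
    - [-0.171,-0.006,0.004]
    - [-0.171,-0.006,0.004]
    - [-0.171,-0.006,0.004]
    - [-0.171,-0.006,0.004]
    - [-0.171,-0.006,0.004]
    - [-0.171,-0.006,0.004]
    - [-0.171,-0.006,0.004]
    - [-0.171,-0.006,0.004]
    - [-0.171,-0.006,0.004]

```text
time: 10.05
eef_pos: [0.5941, -0.2674, 0.1099]
tcp_rot: [-0.705, 0.045, 0.706, 0.046]
contact_force: [0.1, -0.2, -0.4]
opening: 0.998
```

```bash
python3 -c "
from h import *
w=vision.read_camera('wrist'); save(w,'w8',None,1.5); pickle.dump(w,open('w8.pkl','wb'))
part(w,[.589,-.269,.01],.004)
print(ctrl.get_state()['eef_pos'],shift([.5945,-.2697,.002],Rdown(-97.5)))"
```

```text
1670 top 0.017 rect [ 589.8 -269.3] [33.5 44.3] 82.9 px [264. 198.]
[ 0.59430335 -0.26759125  0.11025803] (array([ 0.1083,  0.0021, -0.0005]), array([0.0013, 0.0006, 0.0006]))
```

View pics/w8.png

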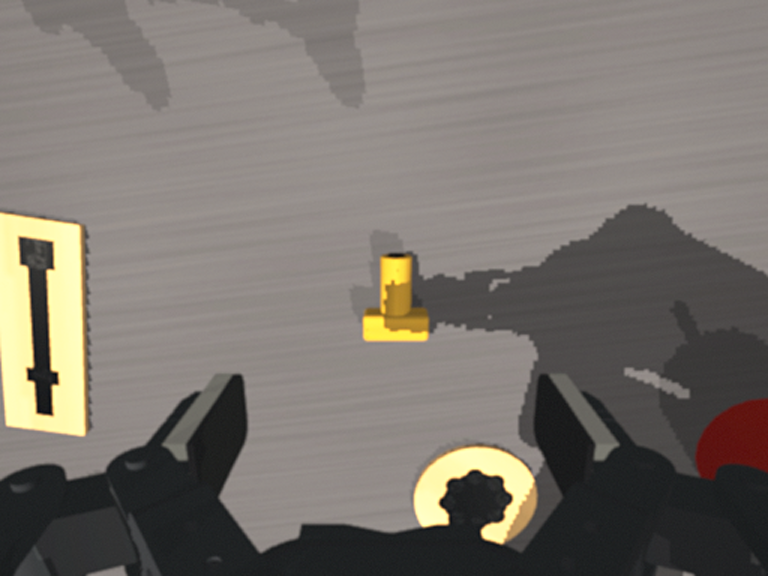

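>>> play_rows:
  claw: [0,0,0,0,0,255,255,255,255,255,255,255,255,255]
  travel:
    - [0.05,0.0023,-0.001]
    - [0.09,0.0023,-0.0015]
    - [0.108,0.0023,-0.0015]
    - [0.108,0.0023,-0.0015]
    - [0.108,0.0023,-0.0015]
    - [0.108,0.0023,-0.0015]
    - [0.108,0.0023,-0.0015]
    - [0.108,0.0023,-0.0015]
    - [0.108,0.0023,-0.0015]
    - [0.108,0.0023,-0.0015]
    - [0.108,0.0023,-0.0015]
    - [0.108,0.0023,-0.0015]
    - [0.108,0.0023,-0.0015]
    - [0.108,0.0023,-0.0015]
  dr:
    - [0,0.001,0.001]
    - [0,0.001,0.001]
    - [0,0.001,0.001]
    - [0,0.001,0.001]
    - [0,0.001,0.001]
    - [0,0.001,0.001]
    - [0,0.001,0.001]
    - [0,0.001,0.001]
    - [0,0.001,0.001]
    - [0,0.001,0.001]
    - [0,0.001,0.001]
    - [0,0.001,0.001]
    - [0,0.001,0.001]
    - [0,0.001,0.001]
  force: 30

```text
time: 11.5
eef_pos: [0.5957, -0.2702, 0.0029]
tcp_rot: [0.706, -0.046, -0.705, -0.045]
contact_force: [-0.3, 1.0, 4.1]
opening: 0.171
```

```bash
python3 -c "
from h import *
w=vision.read_camera('wrist'); save(w,'w9',None,1.5)
s=ctrl.get_state();print(s['eef_pos'],s['contact_force'])"
```

```text
[ 0.59574897 -0.27020598  0.00289046] [-1.15676027 -0.83643665  6.19389298]
```

View pics/w9.png

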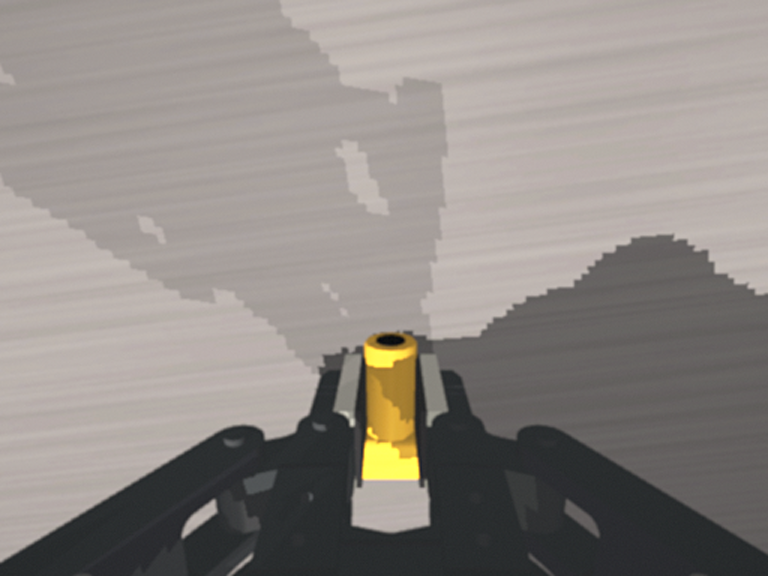

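```bash
python3 -c "
from h import *
print(shift([.60,.283,.14],Rdown(-90)))"
```

```text
(array([-0.1376, -0.549 ,  0.0671]), array([-0.1295, -0.0009, -0.0008]))
```

>>> play_rows:
  claw: [255,255,255,255,255,255,255,255,255,255,255,255,255,255,255,255,255,255]
  travel:
    - [-0.02,0,0]
    - [-0.06,0,0]
    - [-0.1,0,0]
    - [-0.138,-0.549,0.067]
    - [-0.138,-0.549,0.067]
    - [-0.138,-0.549,0.067]
    - [-0.138,-0.549,0.067]
    - [-0.138,-0.549,0.067]
    - [-0.138,-0.549,0.067]
    - [-0.138,-0.549,0.067]
    - [-0.138,-0.549,0.067]
    - [-0.138,-0.549,0.067]
    - [-0.138,-0.549,0.067]
    - [-0.138,-0.549,0.067]
    - [-0.138,-0.549,0.067]
    - [-0.138,-0.549,0.067]
    - [-0.138,-0.549,0.067]
    - [-0.138,-0.549,0.067]
  dr:
    - [0,0,0]
    - [0,0,0]
    - [0,0,0]
    - [-0.13,-0.001,-0.001]
    - [-0.13,-0.001,-0.001]
    - [-0.13,-0.001,-0.001]
    - [-0.13,-0.001,-0.001]
    - [-0.13,-0.001,-0.001]
    - [-0.13,-0.001,-0.001]
    - [-0.13,-0.001,-0.001]
    - [-0.13,-0.001,-0.001]
    - [-0.13,-0.001,-0.001]
    - [-0.13,-0.001,-0.001]
    - [-0.13,-0.001,-0.001]
    - [-0.13,-0.001,-0.001]
    - [-0.13,-0.001,-0.001]
    - [-0.13,-0.001,-0.001]
    - [-0.13,-0.001,-0.001]

```text
time: 13.35
eef_pos: [0.6001, 0.2812, 0.1397]
tcp_rot: [-0.707, 0.001, 0.708, 0.0]
contact_force: [-0.5, -1.0, 0.3]
opening: 0.172
```

```bash
python3 -c "
from h import *
w=vision.read_camera('wrist'); save(w,'w10',None,1.5); pickle.dump(w,open('w10.pkl','wb'))
s=ctrl.get_state();print(s['eef_pos'],s['contact_force'])"
```

```text
[0.60020835 0.28122034 0.13991631] [ 0.07579247  0.05659049 -0.23238498]
```

View pics/w10.png

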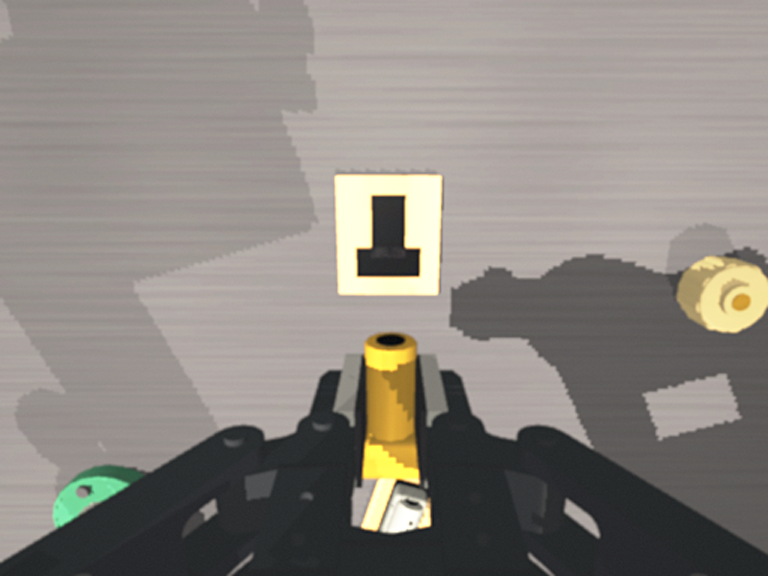

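```bash
python3 - <<'E'
from h import *
d=L('w10'); hsv=cv2.cvtColor(d["img"],cv2.COLOR_RGB2HSV)
print(hsv[120:200:8,260][:,:], hsv[160,225:295:5])
wood=comp((hsv[...,2]>200)&(hsv[...,1]>15),(232,160),3); c=hull_pts(wood)
print(rect(d,c,.004))
full=cv2.drawContours(np.zeros((384,512),np.uint8),[c.astype(np.int32)],-1,1,-1)
full=cv2.erode(full,np.ones((5,5)))
blk=((full>0)&(hsv[...,2]<130)).astype(np.uint8)
p=hull_pts(blk); print(blk.sum(),rect(d,p,.004))
P=onplane(d,np.argwhere(blk)[:,::-1],.004)
# barrel rows vs crossbar rows: means
x=P[:,0]; lo,hi=x.min(),x.max(); print(lo,hi)
for a,b in ((lo+.001,lo+.014),(lo+.022,hi-.002)):
    q=P[(x>a)&(x<b)]; print(q.mean(0).round(4), np.ptp(q[:,1]).round(4))
# range height of board in this view
Z=zmap(d)[...,2]; print("board z",np.median(Z[wood>0]),"table",np.median(Z[100:110,220:300]))
E
```

```text
[[ 30  38 255]
 [ 30  41 255]
 [ 45  10  53]
 [150   5  51]
 [110  15  51]
 [ 90  11  47]
 [165  10  50]
 [165  12  43]
 [ 16 138 215]
 [ 30  43 255]] [[ 30  53 255]
 [ 30  28 255]
 [ 30  27 255]
 [ 30  29 255]
 [ 30  31 255]
 [113  21  49]
 [113  20  51]
 [ 90  11  47]
 [ 75  11  47]
 [ 30  89 255]
 [ 30  30 255]
 [ 30  29 255]
 [ 30  25 255]
 [ 30  20 255]]
(array([0.62059088, 0.28325043]), array([69.49469757, 60.21258163]), -0.10092926025390625)
1447 (array([0.62044   , 0.28312701]), array([45.21898651, 35.66870117]), -0.10068511962890625)
0.5978003803000358 0.6430647772530524
[0.6056 0.2832 0.004 ] 0.0357
[0.6305 0.2832 0.004 ] 0.017
board z 0.004007584390528313 table 5.271366793699328e-05
```

```bash
python3 -c "
from h import *
print(shift([.6265,.2831,.010],Rdown(-90.1)))"
```

```text
(array([ 0.1299, -0.002 , -0.0264]), array([ 0.    ,  0.001 , -0.0002]))
```

>>> play_rows:
  claw: [255,255,255,255,255,255,255]
  travel:
    - [0.04,-0.002,-0.026]
    - [0.08,-0.002,-0.0264]
    - [0.11,-0.002,-0.0264]
    - [0.125,-0.002,-0.0264]
    - [0.13,-0.002,-0.0264]
    - [0.13,-0.002,-0.0264]
    - [0.13,-0.002,-0.0264]
  dr:
    - [0,0.001,0]
    - [0,0.001,0]
    - [0,0.001,0]
    - [0,0.001,0]
    - [0,0.001,0]
    - [0,0.001,0]
    - [0,0.001,0]

```text
time: 14.1
eef_pos: [0.6281, 0.2834, 0.0123]
tcp_rot: [0.708, -0.0, -0.706, -0.001]
contact_force: [0.3, 0.4, -0.5]
opening: 0.168
```

```bash
python3 -c "
from h import *
w=vision.read_camera('wrist'); save(w,'w11',None,1.5)
s=ctrl.get_state();print(s['eef_pos'],s['contact_force'],shift([.6265,.2831,.0067],Rdown(-90.1)))"
```

```text
[0.62821191 0.28358376 0.01250415] [-0.0044554   0.77687765 -0.70478647] (array([0.0058, 0.0005, 0.0017]), array([-0.    , -0.0042,  0.001 ]))
```

View pics/w11.png

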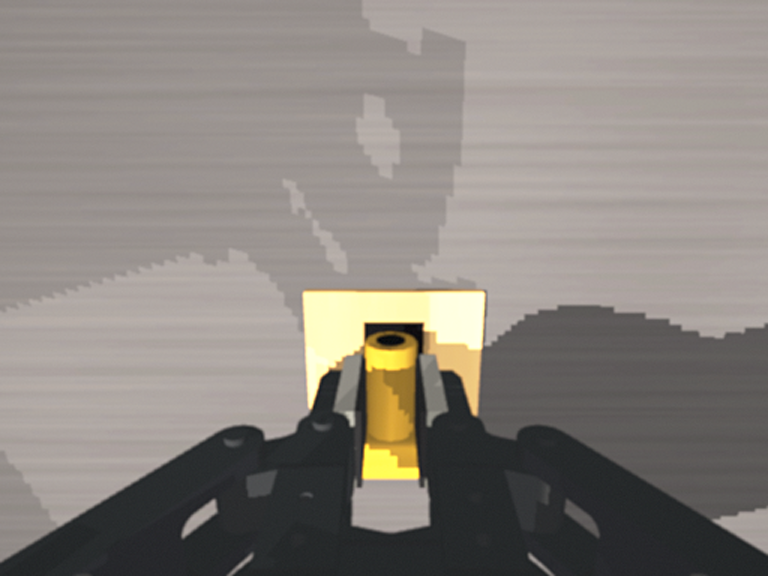

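>>> play_rows:
  claw: [255,255,255,255,255]
  travel:
    - [0.003,0.0005,0.0017]
    - [0.005,0.0005,0.0017]
    - [0.0056,0.0005,0.0017]
    - [0.0056,0.0005,0.0017]
    - [0.0056,0.0005,0.0017]
  dr:
    - [0,-0.004,0.001]
    - [0,-0.004,0.001]
    - [0,-0.004,0.001]
    - [0,-0.004,0.001]
    - [0,-0.004,0.001]

```text
time: 14.65
eef_pos: [0.6265, 0.2831, 0.0069]
tcp_rot: [0.707, -0.001, -0.707, -0.001]
contact_force: [-0.8, -0.0, -0.1]
opening: 0.171
```

```bash
python3 -c "
from h import *
w=vision.read_camera('wrist'); save(w,'w12',None,1.5)
s=ctrl.get_state();print(s['eef_pos'],s['contact_force'],shift([.6265,.2831,.0067],Rdown(-90.1)))"
```

```text
[0.62646267 0.2831332  0.00694331] [-0.35089517 -0.012108   -0.78999166] (array([ 0.0002,  0.    , -0.    ]), array([-0.,  0., -0.]))
```

View pics/w12.png

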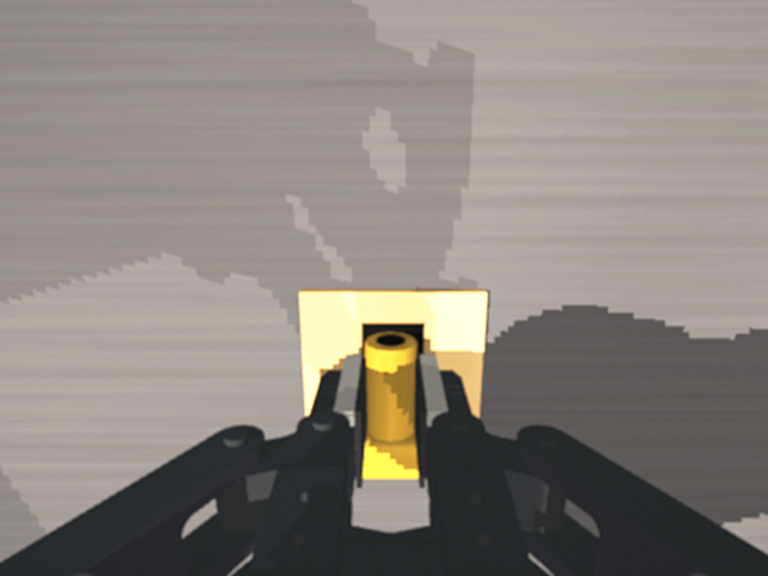

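>>> play_rows:
  claw: [255,255,255,200,150,100,50,0,0,0,0,0]
  travel:
    - [0.0005,0,0]
    - [0.001,0,0]
    - [0.001,0,0]
    - [0.001,0,0]
    - [0.001,0,0]
    - [0.001,0,0]
    - [0.001,0,0]
    - [0.001,0,0]
    - [0.001,0,0]
    - [-0.03,0,0]
    - [-0.08,0,0]
    - [-0.11,0,0]
  dr:
    - [0,0,0]
    - [0,0,0]
    - [0,0,0]
    - [0,0,0]
    - [0,0,0]
    - [0,0,0]
    - [0,0,0]
    - [0,0,0]
    - [0,0,0]
    - [0,0,0]
    - [0,0,0]
    - [0,0,0]

```text
time: 15.9
eef_pos: [0.6278, 0.2835, 0.1206]
tcp_rot: [0.709, -0.0, -0.706, -0.001]
contact_force: [0.4, 0.8, 0.3]
opening: 1.0
```

```bash
python3 -c "
from h import *
w=vision.read_camera('wrist'); save(w,'w13',None,1.5); pickle.dump(w,open('w13.pkl','wb'))
part(w,[.6205,.2831,.02],.007)
print(ctrl.get_state()['eef_pos'],shift([.45,-.0845,.11],Rdown(-83.7)))
for n in('w1','w2'):
  part(L(n),[.44,-.0855,.01],.004)"
```

```text
1595 top 0.021 rect [620.7 283.4] [33.9 44.4] 89.4 px [262. 202.]
[0.63073882 0.28450042 0.12681894] (array([0.0131, 0.3693, 0.1804]), array([-0.1115, -0.013 ,  0.003 ]))
629 top 0.0129 rect [441.9 -85.6] [99.8 12. ] 6.1 px [180. 246.]
828 top 0.0127 rect [441.3 -85.2] [100.6  14. ] 6.6 px [486. 198.]
```

View pics/w13.png

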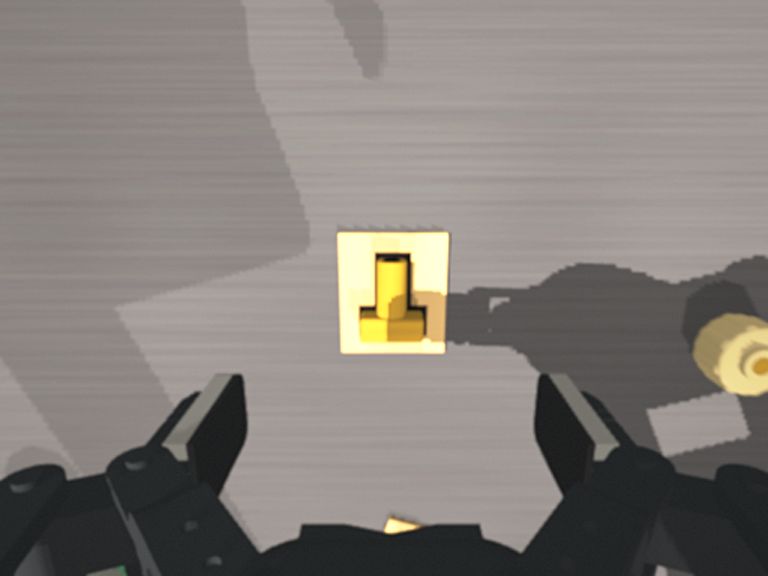

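The nut measures (620.7, 283.4) mm against the board's (620.5, 283.1), barrel up as drawn. Now the rod.

>>> play_rows:
  claw: [0,0,0,0,0,0,0,0,0,0,0,0]
  travel:
    - [0.013,0.369,0.18]
    - [0.013,0.369,0.18]
    - [0.013,0.369,0.18]
    - [0.013,0.369,0.18]
    - [0.013,0.369,0.18]
    - [0.013,0.369,0.18]
    - [0.013,0.369,0.18]
    - [0.013,0.369,0.18]
    - [0.013,0.369,0.18]
    - [0.013,0.369,0.18]
    - [0.013,0.369,0.18]
    - [0.013,0.369,0.18]
  dr:
    - [-0.111,-0.013,0.003]
    - [-0.111,-0.013,0.003]
    - [-0.111,-0.013,0.003]
    - [-0.111,-0.013,0.003]
    - [-0.111,-0.013,0.003]
    - [-0.111,-0.013,0.003]
    - [-0.111,-0.013,0.003]
    - [-0.111,-0.013,0.003]
    - [-0.111,-0.013,0.003]
    - [-0.111,-0.013,0.003]
    - [-0.111,-0.013,0.003]
    - [-0.111,-0.013,0.003]

```text
time: 17.15
eef_pos: [0.4509, -0.0831, 0.1102]
tcp_rot: [0.706, 0.039, -0.706, 0.039]
contact_force: [0.7, 1.3, -0.1]
opening: 0.998
```

```bash
python3 -c "
from h import *
w=vision.read_camera('wrist'); save(w,'w14',None,1.5); pickle.dump(w,open('w14.pkl','wb'))
q,m=part(w,[.4416,-.0854,.008],.004)
print(ctrl.get_state()['eef_pos'],shift([.4496,-.0845,.002],Rdown(-83.7)))"
```

```text
1351 top 0.0128 rect [441.5 -85. ] [100.3  11.4] 6.2 px [263. 203.]
[ 0.45087845 -0.08296569  0.11013426] (array([0.1081, 0.0014, 0.0014]), array([ 0.0018, -0.0001,  0.0002]))
```

View pics/w14.png

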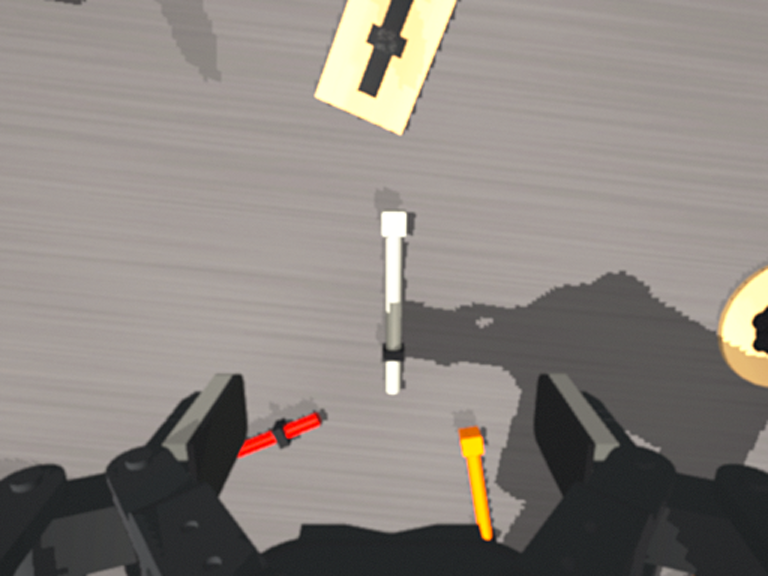

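>>> play_rows:
  claw: [0,0,0,0,0,255,255,255,255,255,255,255,255,255]
  travel:
    - [0.05,0.001,0.0015]
    - [0.09,0.001,0.0015]
    - [0.108,0.001,0.0015]
    - [0.108,0.001,0.0015]
    - [0.108,0.001,0.0015]
    - [0.108,0.001,0.0015]
    - [0.108,0.001,0.0015]
    - [0.108,0.001,0.0015]
    - [0.108,0.001,0.0015]
    - [0.108,0.001,0.0015]
    - [0.108,0.001,0.0015]
    - [0.108,0.001,0.0015]
    - [0.108,0.001,0.0015]
    - [0.108,0.001,0.0015]
  dr:
    - [0,0,0]
    - [0,0,0]
    - [0,0,0]
    - [0,0,0]
    - [0,0,0]
    - [0,0,0]
    - [0,0,0]
    - [0,0,0]
    - [0,0,0]
    - [0,0,0]
    - [0,0,0]
    - [0,0,0]
    - [0,0,0]
    - [0,0,0]
  force: 30

```text
time: 18.6
eef_pos: [0.4497, -0.0842, 0.0025]
tcp_rot: [0.706, 0.04, -0.706, 0.039]
contact_force: [-2.2, 0.0, 5.3]
opening: 0.077
```

```bash
python3 -c "
from h import *
w=vision.read_camera('wrist'); save(w,'w15',None,1.5)
s=ctrl.get_state();print(s['eef_pos'],s['contact_force'])"
```

```text
[ 0.44968667 -0.08421775  0.00247181] [-1.13543421  0.36481767  4.25683025]
```

View pics/w15.png

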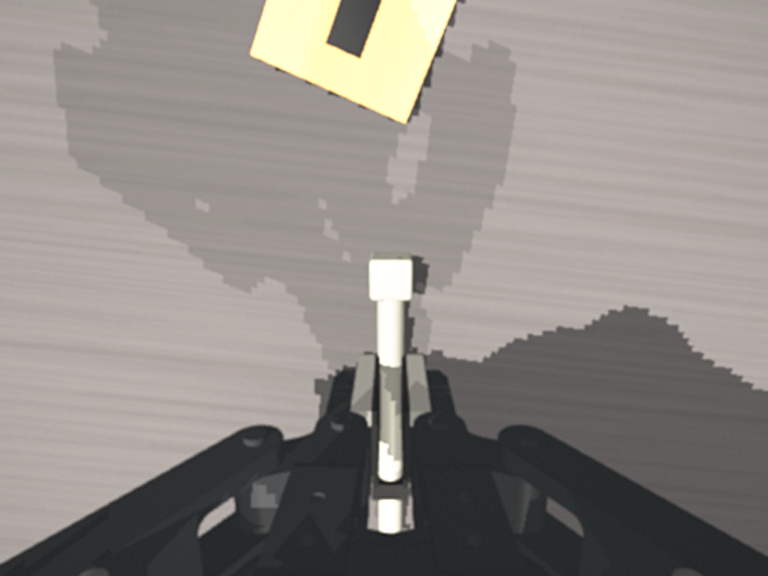

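```bash
python3 - <<'E'
from h import *
for n,s in (("w1",(140,150)),("w14",(235,60))):
    d=L(n); hsv=cv2.cvtColor(d["img"],cv2.COLOR_RGB2HSV)
    wood=comp((hsv[...,2]>200)&(hsv[...,1]>15),s,3); c=hull_pts(wood); print(n,[np.round(x,4) for x in rect(d,c,.004)])
    full=cv2.drawContours(np.zeros((384,512),np.uint8),[c.astype(np.int32)],-1,1,-1)
    full=cv2.erode(full,np.ones((5,5)))
    blk=((full>0)&(hsv[...,2]<150)).astype(np.uint8); p=hull_pts(blk); r=rect(d,p,.004); print(blk.sum(),[np.round(x,4) for x in r])
    print("z",np.median(zmap(d)[...,2][wood>0]))
E
```

```text
w1 [array([ 0.5928, -0.075 ]), array([126.4492,  46.269 ]), np.float64(-16.5278)]
821 [array([ 0.5929, -0.0751]), array([101.3856,  15.5727]), np.float64(-16.3674)]
z 0.0040142889768847445
w14 [array([ 0.5629, -0.0663]), array([62.8978, 45.5482]), np.float64(-16.4471)]Traceback (most recent call last):
  File "<stdin>", line 7, in <module>
  File "h.py", line 37, in hull_pts
    c=max(cv2.findContours(m,cv2.RETR_EXTERNAL,cv2.CHAIN_APPROX_NONE)[0],key=len); return c[:,0,:].astype(float)
ValueError: max() iterable argument is empty
```

```bash
python3 -c "
from h import *
print(shift([.6007,-.0773,.09],Rdown(-106.5)))"
```

```text
(array([-0.0875,  0.01  , -0.1509]), array([ 3.997e-01, -1.000e-04,  1.000e-04]))
```

>>> play_rows:
  claw: [255,255,255,255,255,255,255,255,255,255,255,255]
  travel:
    - [-0.02,0,0]
    - [-0.06,0,0]
    - [-0.0875,0.005,-0.02]
    - [-0.0875,0.01,-0.151]
    - [-0.0875,0.01,-0.151]
    - [-0.0875,0.01,-0.151]
    - [-0.0875,0.01,-0.151]
    - [-0.0875,0.01,-0.151]
    - [-0.0875,0.01,-0.151]
    - [-0.0875,0.01,-0.151]
    - [-0.0875,0.01,-0.151]
    - [-0.0875,0.01,-0.151]
  dr:
    - [0,0,0]
    - [0,0,0]
    - [0,0,0]
    - [0.4,0,0]
    - [0.4,0,0]
    - [0.4,0,0]
    - [0.4,0,0]
    - [0.4,0,0]
    - [0.4,0,0]
    - [0.4,0,0]
    - [0.4,0,0]
    - [0.4,0,0]

```text
time: 19.85
eef_pos: [0.6004, -0.0774, 0.0902]
tcp_rot: [0.7, -0.102, -0.7, -0.102]
contact_force: [0.6, 0.2, -0.8]
opening: 0.076
```

```bash
python3 -c "
from h import *
w=vision.read_camera('wrist'); save(w,'w16',None,1.5); pickle.dump(w,open('w16.pkl','wb'))
s=ctrl.get_state();print(s['eef_pos'],s['contact_force'],shift([.6007,-.0773,.010],Rdown(-106.5)))"
```

```text
[ 0.60056059 -0.07744895  0.0902567 ] [ 0.48618366 -0.42931477 -0.30793542] (array([ 0.0803, -0.0002, -0.0001]), array([-0.0005, -0.0005,  0.0001]))
```

View pics/w16.png

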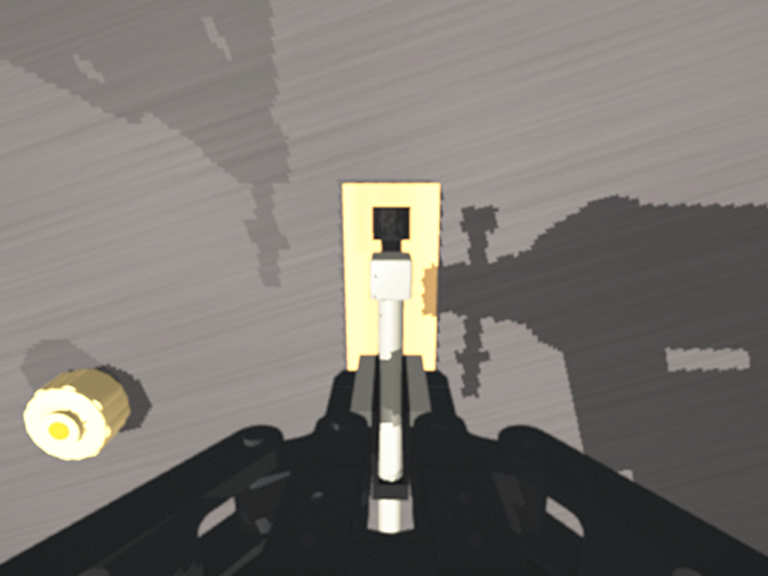

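The rod is aligned: shaft u=391, silhouette u=391, head over head end. Lower.

>>> play_rows:
  claw: [255,255,255,255,255,255,255,255]
  travel:
    - [0.03,0,0]
    - [0.06,0,0]
    - [0.075,0,0]
    - [0.08,0,0]
    - [0.081,0,0]
    - [0.082,0,0]
    - [0.082,0,0]
    - [0.082,0,0]
  dr:
    - [0,0,0]
    - [0,0,0]
    - [0,0,0]
    - [0,0,0]
    - [0,0,0]
    - [0,0,0]
    - [0,0,0]
    - [0,0,0]

```text
time: 20.7
eef_pos: [0.6014, -0.0777, 0.0095]
tcp_rot: [0.701, -0.102, -0.699, -0.102]
contact_force: [-0.2, 0.3, -0.4]
opening: 0.073
```

```bash
python3 -c "
from h import *
w=vision.read_camera('wrist'); save(w,'w17',None,1.5)
s=ctrl.get_state();print(s['eef_pos'],s['contact_force'],shift([.6007,-.0773,.0065],Rdown(-106.5)))"
```

```text
[ 0.6012597  -0.07763548  0.00925711] [ 0.04892351 -0.29218198 -1.06260457] (array([ 0.0028, -0.0002,  0.0006]), array([-0.0004, -0.0022,  0.0001]))
```

View pics/w17.png

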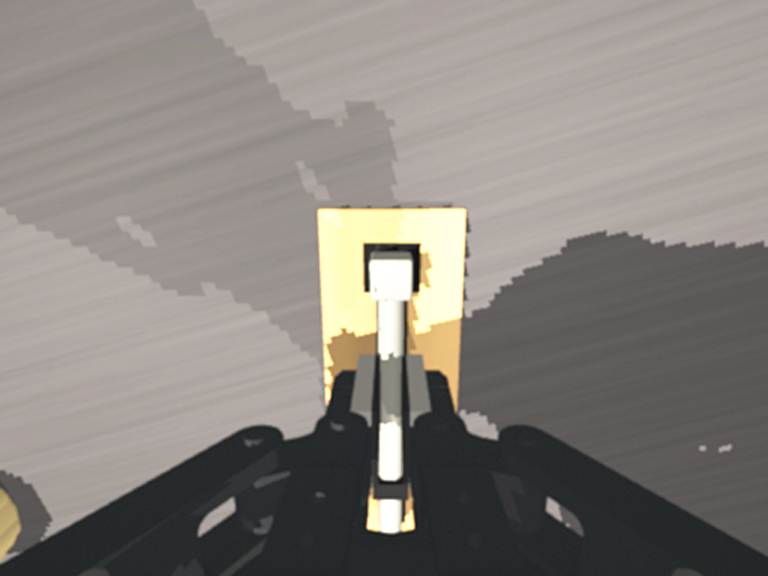

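>>> play_rows:
  claw: [255,255,255,255,255,200,150,100,50,0,0,0,0,0]
  travel:
    - [0.001,0,0.0006]
    - [0.002,0,0.0006]
    - [0.0028,0,0.0006]
    - [0.0032,0,0.0006]
    - [0.0032,0,0.0006]
    - [0.0032,0,0.0006]
    - [0.0032,0,0.0006]
    - [0.0032,0,0.0006]
    - [0.0032,0,0.0006]
    - [0.0032,0,0.0006]
    - [0.0032,0,0.0006]
    - [-0.03,0,0]
    - [-0.08,0,0]
    - [-0.11,0,0]
  dr:
    - [0,-0.002,0]
    - [0,-0.002,0]
    - [0,-0.002,0]
    - [0,-0.002,0]
    - [0,-0.002,0]
    - [0,-0.002,0]
    - [0,-0.002,0]
    - [0,-0.002,0]
    - [0,-0.002,0]
    - [0,-0.002,0]
    - [0,-0.002,0]
    - [0,-0.002,0]
    - [0,-0.002,0]
    - [0,-0.002,0]

```text
time: 22.15
eef_pos: [0.6024, -0.0779, 0.1227]
tcp_rot: [0.701, -0.102, -0.698, -0.101]
contact_force: [0.5, 0.9, 0.9]
opening: 1.0
```

```bash
python3 -c "
from h import *
w=vision.read_camera('wrist'); save(w,'w18',None,1.5); pickle.dump(w,open('w18.pkl','wb'))
part(w,[.5928,-.075,.01],.0065)
s=ctrl.get_state();print(s['eef_pos'],shift([.589,.0911,.13],Rdown(-90)))"
```

```text
1321 top 0.0168 rect [592.6 -75.2] [ 11.6 100.1] 73.7 px [260. 200.]
[ 0.60539094 -0.07870249  0.12833289] (array([-0.0025, -0.1581,  0.0639]), array([-0.2881, -0.013 , -0.0018]))
```

View pics/w18.png

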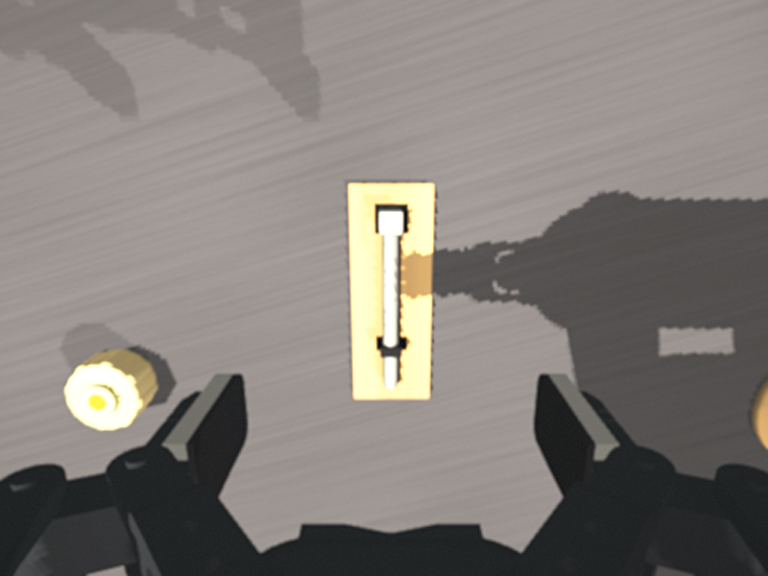

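The rod lies at (592.6, -75.2) mm, az -16.3°, head over its patch and washer over its patch. Now the knob.

>>> play_rows:
  claw: [0,0,0,0,0,0,0]
  travel:
    - [-0.002,-0.158,0.064]
    - [-0.002,-0.158,0.064]
    - [-0.002,-0.158,0.064]
    - [-0.002,-0.158,0.064]
    - [-0.002,-0.158,0.064]
    - [-0.002,-0.158,0.064]
    - [-0.002,-0.158,0.064]
  dr:
    - [-0.288,-0.013,-0.002]
    - [-0.288,-0.013,-0.002]
    - [-0.288,-0.013,-0.002]
    - [-0.288,-0.013,-0.002]
    - [-0.288,-0.013,-0.002]
    - [-0.288,-0.013,-0.002]
    - [-0.288,-0.013,-0.002]

```text
time: 22.9
eef_pos: [0.589, 0.0899, 0.1292]
tcp_rot: [-0.707, 0.001, 0.707, 0.0]
contact_force: [-0.3, 0.2, 0.2]
opening: 0.998
```

```bash
python3 - <<'E'
from h import *
w=vision.read_camera('wrist'); save(w,'w19',None,1.5); pickle.dump(w,open('w19.pkl','wb'))
q,m=part(w,[.589,.091,.025],.006)
save(w,'w19c',tuple(map(int,np.r_[proj(w,[.589,.091,.025])[0]-50,proj(w,[.589,.091,.025])[0]+50])),6)
t=q[q[:,2]>.021]; c,r=cv2.minEnclosingCircle((t[:,:2]*1000).astype(np.float32)); print(c,r)
hsv=cv2.cvtColor(w["img"],cv2.COLOR_RGB2HSV); mm=(m>0)&(hsv[...,1]>150); print("dot",mm.sum(),zmap(w)[mm].mean(0))
s=ctrl.get_state();print(s['eef_pos'])
E
```

```text
2070 top 0.029 rect [589.8  90.7] [39.  39.1] 37.2 px [259. 191.]
(589.282470703125, 90.86327362060547) 20.64499282836914
dot 89 [0.58872365 0.0909795  0.02859466]
[0.5890013  0.08967211 0.12920228]
```

View pics/w19c.png

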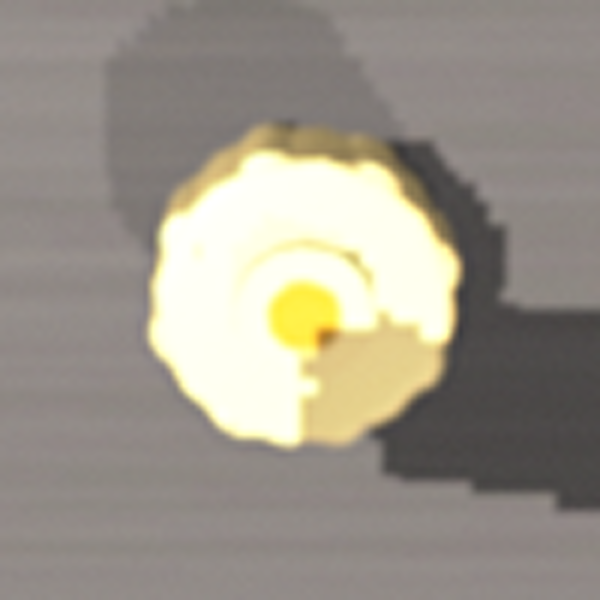

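```bash
cat > ph.py <<'E'
from h import *
def phase(P,c,k=8):
    a=np.arctan2(P[:,1]-c[1],P[:,0]-c[0]); r=np.hypot(P[:,0]-c[0],P[:,1]-c[1])
    g=np.linspace(-np.pi,np.pi,361)[:-1]; o=np.argsort(a); rg=np.interp(g,a[o],r[o],period=2*np.pi)
    F=(rg*np.exp(-1j*k*g)).mean(); F1=(rg*np.exp(-1j*g)).mean()
    return rg.mean(),2*abs(F),np.degrees(-np.angle(F)/k*-1)%45, 2*F1  # angle of a lobe
if __name__=="__main__":
    d=L('w19'); hsv=cv2.cvtColor(d["img"],cv2.COLOR_RGB2HSV); Z=zmap(d)[...,2]
    m=comp((Z>.021)&(d["range_z"]>0),proj(d,[.589,.091,.025])[0]); P=onplane(d,hull_pts(m),.024)
    c=np.array([.589,.0909]); 
    for _ in range(5):
        r=phase(P,c); c=c+np.array([r[3].real,r[3].imag])
    print("knob",c,r[:3])
    d=L('w1'); hsv=cv2.cvtColor(d["img"],cv2.COLOR_RGB2HSV)
    uv=proj(d,[.455,-.300,.004])[0]; m=comp(hsv[...,2]<75,uv); 
    n=((hsv[...,1]>40)&(hsv[...,2]>120)); m2=comp(n,uv,25); print(m.sum(),m2.sum())
    b=onplane(d,hull_pts(m2),.004); cc,R_=cv2.minEnclosingCircle((b[:,:2]*1000).astype(np.float32)); print("board",cc,R_)
    P=onplane(d,hull_pts(m),.004); print("sil",cv2.minEnclosingCircle((P[:,:2]*1000).astype(np.float32)))
    cv2.imwrite('pics/m.png',np.hstack([m*255,m2*255]))
    d=L('w14')
E
python3 ph.py
```

```text
knob [0.58995381 0.09673808] (np.float64(0.01924653537452926), np.float64(0.00025932210546153), np.float64(28.7913902588137))
32795 1792
board (453.3113098144531, -299.4036865234375) 38.74690628051758
sil ((228.016845703125, -173.4517822265625), 354.5594787597656)
```

```bash
sed -i 's/np.degrees(-np.angle(F)\/k\*-1)%45, 2\*F1/np.degrees(-np.angle(F)\/k)%45, 2*np.conj(F1)/' ph.py; python3 ph.py|head -1; python3 -c "
from h import *
s=ctrl.get_state();print(s['eef_pos'],shift([.5891,.0909,.005],Rdown(-90)))"
```

```text
knob [0.58995554 0.09071246] (np.float64(0.019365947087950513), np.float64(0.00034707977290647225), np.float64(15.671517032914846))
[0.5890013  0.08967211 0.12920228] (array([ 1.242e-01, -1.200e-03, -1.000e-04]), array([-0.0018,  0.0004, -0.0001]))
```

>>> play_rows:
  claw: [0,0,0,0,0,0,255,255,255,255,255,255,255]
  travel:
    - [0.03,-0.0012,-0.0004]
    - [0.08,-0.0012,-0.0004]
    - [0.11,-0.0012,-0.0004]
    - [0.124,-0.0012,-0.0004]
    - [0.124,-0.0012,-0.0004]
    - [0.124,-0.0012,-0.0004]
    - [0.124,-0.0012,-0.0004]
    - [0.124,-0.0012,-0.0004]
    - [0.124,-0.0012,-0.0004]
    - [0.124,-0.0012,-0.0004]
    - [0.124,-0.0012,-0.0004]
    - [0.124,-0.0012,-0.0004]
    - [0.124,-0.0012,-0.0004]
  dr:
    - [0.12,0,0]
    - [0.12,0,0]
    - [0.12,0,0]
    - [0.12,0,0]
    - [0.12,0,0]
    - [0.12,0,0]
    - [0.12,0,0]
    - [0.12,0,0]
    - [0.12,0,0]
    - [0.12,0,0]
    - [0.12,0,0]
    - [0.12,0,0]
    - [0.12,0,0]
  force: 30

```text
time: 24.25
eef_pos: [0.5904, 0.091, 0.0067]
tcp_rot: [0.706, -0.043, -0.705, -0.043]
contact_force: [-1.7, 0.6, 5.9]
opening: 0.45
```

```bash
python3 -c "
from h import *
w=vision.read_camera('wrist'); save(w,'w20',None,1.5); pickle.dump(w,open('w20.pkl','wb'))
s=ctrl.get_state();print(s['eef_pos'],s['contact_force'],shift([.46,-.30,.15],Rdown(-97)))
Z=zmap(w);hsv=cv2.cvtColor(w['img'],cv2.COLOR_RGB2HSV);u=proj(w,[.589,.0909,.028])[0];print(u)
"
```

```text
[0.59044398 0.09094953 0.00672554] [-0.97490787 -0.56142203  6.7152644 ] (array([-0.1435,  0.4039,  0.0818]), array([ 0.0005, -0.0018,  0.0002]))
[261.75265889 278.34129016]
```

View pics/w20.png

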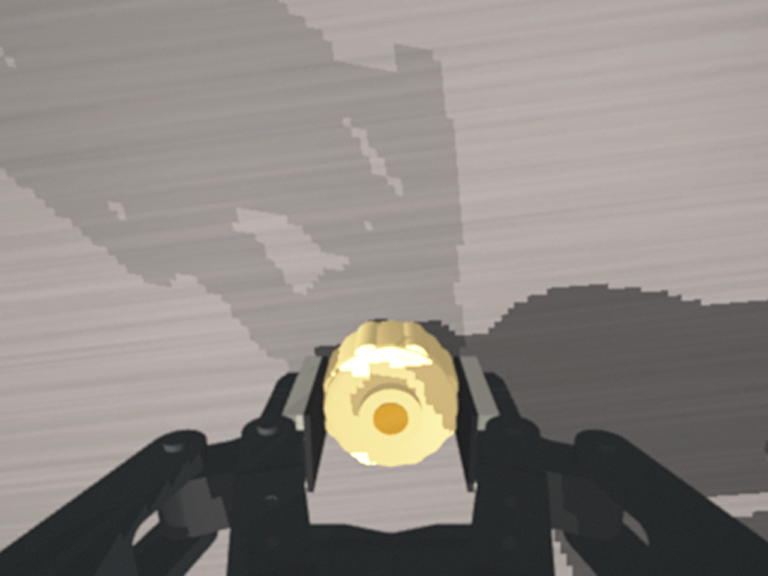

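```bash
python3 - <<'E'
from h import *
w=L('w20'); hsv=cv2.cvtColor(w['img'],cv2.COLOR_RGB2HSV)
m=(hsv[...,1]>170)&(hsv[...,2]>120); m[:260]=0; m[300:]=0; m[:,:245]=0; m[:,275:]=0
uv=np.argwhere(m)[:,::-1].mean(0); p=onplane(w,uv,.028)[0]; s=ctrl.get_state()
print(m.sum(),uv,p,R.from_quat(s['tcp_rot']).inv().apply(p-s['eef_pos']))
print(shift([.49,-.30,.17],Rdown(-97)))
E
```

```text
333 [259.98798799 278.85585586] [0.58884666 0.09166638 0.028     ] [-0.02127729 -0.000521    0.00163497]
(array([-0.1634,  0.4002,  0.052 ]), array([ 0.0005, -0.0018,  0.0002]))
```

```bash
python3 -c "
from h import *
print(shift([.42,-.30,.15],Rdown(-97)))"
```

```text
(array([-0.1436,  0.4087,  0.1215]), array([ 0.0005, -0.0018,  0.0002]))
```

>>> play_rows:
  claw: [255,255,255,255,255,255,255,255,255,255,255,255,255,255,255]
  travel:
    - [-0.02,0,0]
    - [-0.06,0,0]
    - [-0.1,0,0]
    - [-0.144,0.409,0.1215]
    - [-0.144,0.409,0.1215]
    - [-0.144,0.409,0.1215]
    - [-0.144,0.409,0.1215]
    - [-0.144,0.409,0.1215]
    - [-0.144,0.409,0.1215]
    - [-0.144,0.409,0.1215]
    - [-0.144,0.409,0.1215]
    - [-0.144,0.409,0.1215]
    - [-0.144,0.409,0.1215]
    - [-0.144,0.409,0.1215]
    - [-0.144,0.409,0.1215]
  dr:
    - [0,0,0]
    - [0,0,0]
    - [0,0,0]
    - [0,-0.002,0]
    - [0,-0.002,0]
    - [0,-0.002,0]
    - [0,-0.002,0]
    - [0,-0.002,0]
    - [0,-0.002,0]
    - [0,-0.002,0]
    - [0,-0.002,0]
    - [0,-0.002,0]
    - [0,-0.002,0]
    - [0,-0.002,0]
    - [0,-0.002,0]

```text
time: 25.8
eef_pos: [0.4199, -0.2991, 0.1498]
tcp_rot: [-0.705, 0.042, 0.706, 0.043]
contact_force: [0.4, 0.7, -0.4]
opening: 0.456
```

```bash
python3 - <<'E'
from h import *; from ph import phase
w=vision.read_camera('wrist'); save(w,'w21',None,1.5); pickle.dump(w,open('w21.pkl','wb'))
s=ctrl.get_state();print(s['eef_pos'],s['contact_force'])
hsv=cv2.cvtColor(w["img"],cv2.COLOR_RGB2HSV); uv=proj(w,[.4533,-.2995,.004])[0]; print(uv)
u,v=map(int,uv); print(hsv[v-30:v+31:6,u].tolist())
E
```

```text
[ 0.42010686 -0.29889329  0.14988487] [-0.38771955 -0.01447341 -0.16598808]
[256.74318713 140.97677211]
[[30, 31, 255], [15, 117, 133], [150, 5, 56], [170, 13, 57], [0, 5, 55], [8, 19, 55], [38, 19, 53], [120, 10, 51], [120, 10, 51], [11, 72, 60], [30, 32, 255]]
```

View pics/w21.png

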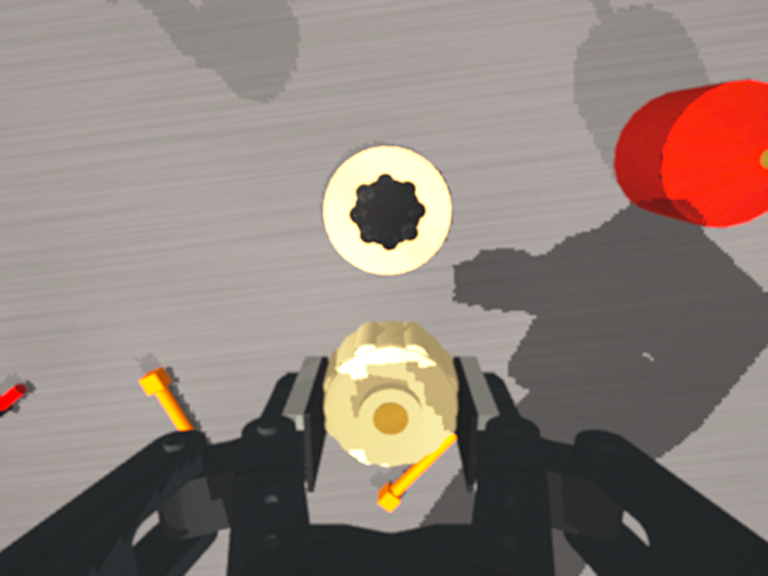

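```bash
python3 - <<'E'
from h import *; from ph import phase
w=L('w21'); hsv=cv2.cvtColor(w["img"],cv2.COLOR_RGB2HSV)
m=comp(hsv[...,2]<140,(257,141)); P=onplane(w,hull_pts(m),.004)
c=np.array([.4533,-.2995])
for _ in range(6):
    r=phase(P,c); c=c+np.array([r[3].real,r[3].imag])
print("sil",m.sum(),c,r[:3],cv2.minEnclosingCircle((P[:,:2]*1000).astype(np.float32)))
wood=comp((hsv[...,2]>200)&(hsv[...,1]>15),(225,141),3); b=onplane(w,hull_pts(wood),.004); print(cv2.minEnclosingCircle((b[:,:2]*1000).astype(np.float32)),b[:,:2].min(0)/2+b[:,:2].max(0)/2, np.median(zmap(w)[...,2][wood>0]))
# gripped knob lobe check: jaw az
T=R.from_quat(ctrl.get_state()['tcp_rot']).as_matrix(); print("jaw az",np.degrees(np.arctan2(T[1,1],T[0,1])))
for az in (-97,-74.5,-119.5):
    kn=Rdown(az).apply([0,0,.0014]); tgt=np.array([c[0],c[1],.03])-kn*[1,1,0]; print(az,tgt,shift(tgt,Rdown(az)))
E
```

```text
sil 1671 [ 0.4528031  -0.30040442] (np.float64(0.019756779986212968), np.float64(0.001632320402278235), np.float64(42.06626905828335)) ((452.7733154296875, -300.51263427734375), 21.857688903808594)
((452.6813659667969, -300.303955078125), 38.06549835205078) [ 0.45268475 -0.30038042] 0.004007057771312272
jaw az -96.88201294450336
-97 [ 0.45419267 -0.30057504  0.03      ] (array([ 0.1199, -0.0023, -0.0342]), array([0.0021, 0.001 , 0.0011]))
-74.5 [ 0.45415219 -0.30003029  0.03      ] (array([ 0.1199, -0.0028, -0.0341]), array([-0.3906,  0.0008,  0.0013]))
-119.5 [ 0.4540216  -0.30109381  0.03      ] (array([ 0.1199, -0.0017, -0.0341]), array([0.3948, 0.0012, 0.0009]))
```

```bash
python3 -c "
from h import *
print(shift([.4540,-.3010,.06],Rdown(-115.5)))"
```

```text
(array([ 0.0899, -0.0019, -0.034 ]), array([0.3249, 0.0012, 0.0009]))
```

>>> play_rows:
  claw: [255,255,255,255,255,255,255]
  travel:
    - [0.03,-0.002,-0.034]
    - [0.06,-0.002,-0.034]
    - [0.09,-0.002,-0.034]
    - [0.09,-0.002,-0.034]
    - [0.09,-0.002,-0.034]
    - [0.09,-0.002,-0.034]
    - [0.09,-0.002,-0.034]
  dr:
    - [0.325,0.001,0.001]
    - [0.325,0.001,0.001]
    - [0.325,0.001,0.001]
    - [0.325,0.001,0.001]
    - [0.325,0.001,0.001]
    - [0.325,0.001,0.001]
    - [0.325,0.001,0.001]

```text
time: 26.55
eef_pos: [0.4552, -0.3017, 0.062]
tcp_rot: [0.691, -0.157, -0.689, -0.155]
contact_force: [-0.3, -0.4, -0.3]
opening: 0.45
```

```bash
python3 -c "
from h import *
w=vision.read_camera('wrist'); save(w,'w22',None,1.5)
s=ctrl.get_state();print(s['eef_pos'],s['contact_force'])
print(shift([.4540,-.3010,.0112],Rdown(-115.5)))"
```

```text
[ 0.45499981 -0.30168497  0.06180408] [0.56250848 0.00186661 0.41787907]
(array([ 0.0506, -0.0002,  0.0014]), array([ 0.0003, -0.0032, -0.0012]))
```

View pics/w22.png

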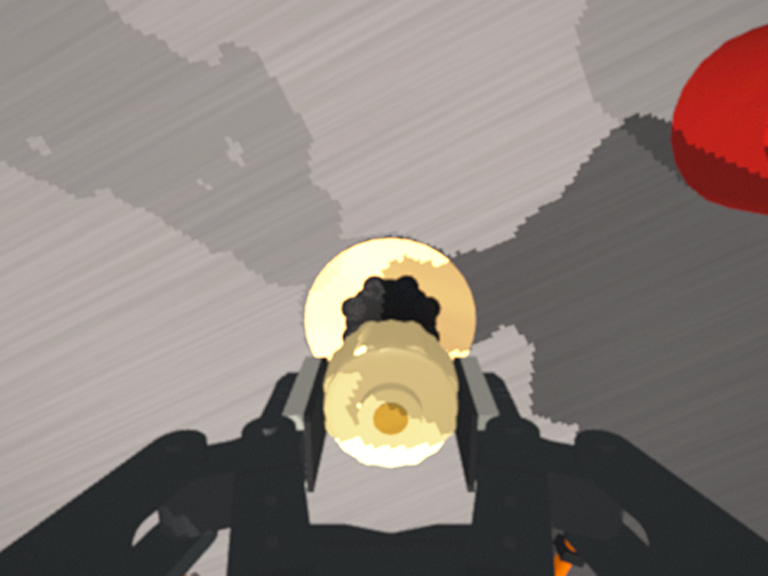

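The silhouette's mid is u=390 and the knob's is u=391, with the lobes matched. Lower.

>>> play_rows:
  claw: [255,255,255,255,255,255,255]
  travel:
    - [0.03,0,0.0014]
    - [0.044,0,0.0014]
    - [0.048,0,0.0014]
    - [0.0495,0,0.0014]
    - [0.0506,0,0.0014]
    - [0.0506,0,0.0014]
    - [0.0506,0,0.0014]
  dr:
    - [0,-0.003,-0.001]
    - [0,-0.003,-0.001]
    - [0,-0.003,-0.001]
    - [0,-0.003,-0.001]
    - [0,-0.003,-0.001]
    - [0,-0.003,-0.001]
    - [0,-0.003,-0.001]

```text
time: 27.3
eef_pos: [0.4543, -0.3016, 0.0119]
tcp_rot: [0.69, -0.156, -0.689, -0.156]
contact_force: [-0.5, -0.3, -0.1]
opening: 0.453
```

```bash
python3 -c "
from h import *
w=vision.read_camera('wrist'); save(w,'w23',None,1.5)
s=ctrl.get_state();print(s['eef_pos'],s['contact_force'])
print(shift([.4540,-.3010,.0105],Rdown(-115.5)))"
```

```text
[ 0.45424264 -0.30158838  0.01188774] [ 0.14344085 -0.66665355  0.24713225]
(array([ 0.0014, -0.0004,  0.0005]), array([ 0.0003, -0.0013, -0.0006]))
```

View pics/w23.png

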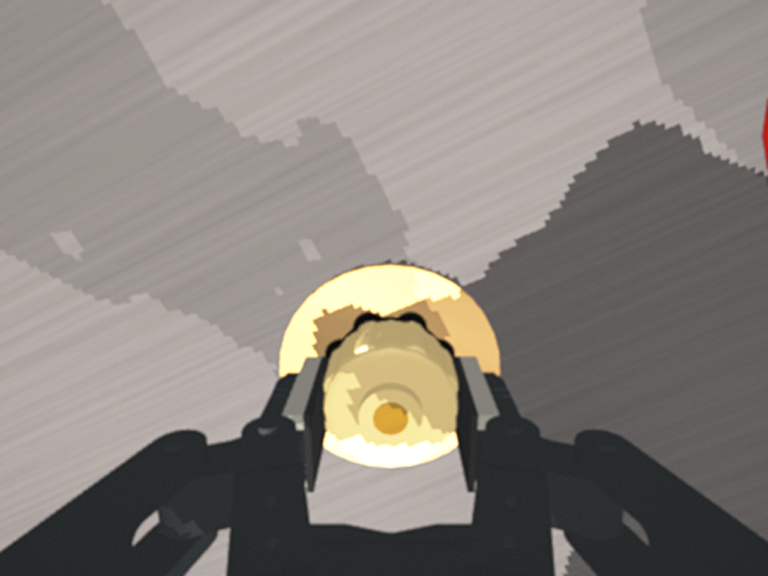

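>>> play_rows:
  claw: [255,255,255,255,220,180,140,100,50,0,0,0,0,0,0]
  travel:
    - [0.001,-0.0004,0.0004]
    - [0.0016,-0.0004,0.0005]
    - [0.002,-0.0004,0.0005]
    - [0.002,-0.0004,0.0005]
    - [0.002,-0.0004,0.0005]
    - [0.002,-0.0004,0.0005]
    - [0.002,-0.0004,0.0005]
    - [0.002,-0.0004,0.0005]
    - [0.002,-0.0004,0.0005]
    - [0.002,-0.0004,0.0005]
    - [0.002,-0.0004,0.0005]
    - [-0.03,0,0]
    - [-0.08,0,0]
    - [-0.12,0,0]
    - [-0.12,0,0]
  dr:
    - [0,-0.001,0]
    - [0,-0.001,0]
    - [0,-0.001,0]
    - [0,-0.001,0]
    - [0,-0.001,0]
    - [0,-0.001,0]
    - [0,-0.001,0]
    - [0,-0.001,0]
    - [0,-0.001,0]
    - [0,-0.001,0]
    - [0,-0.001,0]
    - [0,-0.001,0]
    - [0,-0.001,0]
    - [0,-0.001,0]
    - [0,-0.001,0]

```text
time: 28.85
eef_pos: [0.4576, -0.3046, 0.1392]
tcp_rot: [0.694, -0.159, -0.685, -0.153]
contact_force: [0.8, -0.6, 0.2]
opening: 0.999
```

```bash
python3 - <<'E'
from h import *
w=vision.read_camera('wrist'); save(w,'w24',None,1.5); pickle.dump(w,open('w24.pkl','wb'))
q,m=part(w,[.4527,-.3004,.025],.010)
t=q[q[:,2]>.024]; print(cv2.minEnclosingCircle((t[:,:2]*1000).astype(np.float32)))
hsv=cv2.cvtColor(w["img"],cv2.COLOR_RGB2HSV); mm=(m>0)&(hsv[...,1]>150); print("dot",mm.sum(),zmap(w)[mm].mean(0))
print(ctrl.get_state()['eef_pos'],shift([.47,-.05,.23]))
E
```

```text
1956 top 0.033 rect [ 453.7 -301. ] [39.1 39.4] 19.9 px [258. 196.]
((453.261962890625, -300.77581787109375), 20.6507625579834)
dot 72 [ 0.45288576 -0.30027822  0.03261706]
[ 0.45604426 -0.30324031  0.13587471] (array([-0.0957, -0.2343,  0.0956]), array([0., 0., 0.]))
```

View pics/w24.png

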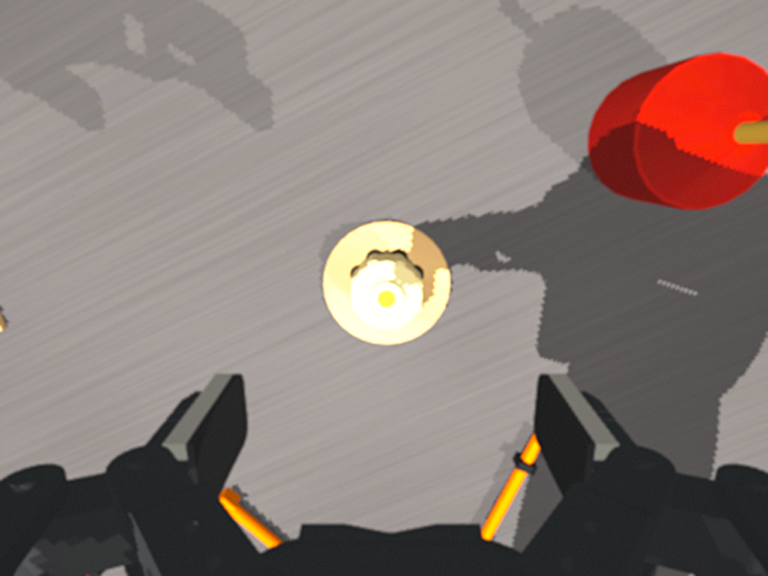

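```bash
python3 - <<'E'
from h import *
t=vision.read_camera("top"); save(t,"topf",(60,100,470,290),1.9)
s=vision.read_camera("scene"); save(s,"scenef",(60,110,480,300),1.8)
E
```

```text
(no output)
```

View pics/topf.png

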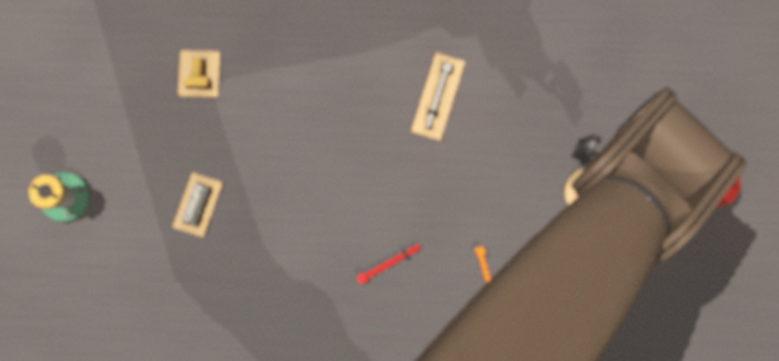

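View pics/scenef.png

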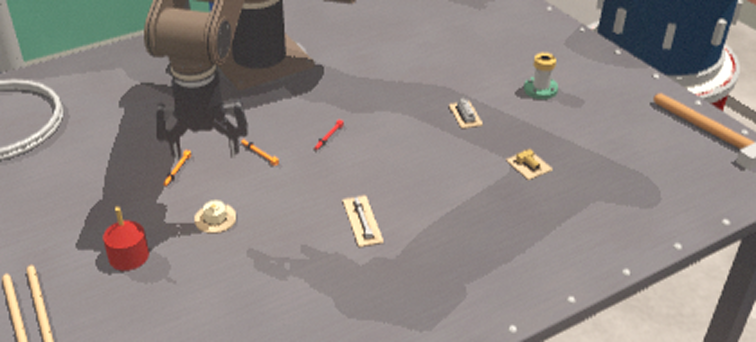

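All four parts are on their boards. In the scene view the knob is at (215,212), rod (362,220), lug (465,113) and nut (528,162), and the can and mount are standing. Hand in.

```bash
python3 -c "
from plant import ctrl
print(ctrl.sign_off())"
```

```text
the job is handed in; nothing more can be done
None
```

I set the lug, nut, rod and knob down on their own boards, in that order, and handed the job in at about 29 s of the 106 s allowed. I got no verdict back.

Each part was measured with the wrist camera after release and compared with its board:

| Part | Distance from board centre | Rotation from the drawing |
|---|---|---|
| Lug | about 0.9 mm | about 0.5° |
| Nut | about 0.4 mm | about 0.5°, barrel as drawn |
| Rod | about 0.3 mm | about 0.2°, head and washer over their patches |
| Knob | about 0.3 mm (by its brass dot) | not measured; turned to match the scallops |

- **Heights:** all four tops read at about the board thickness plus the part's own height.
- **Bystanders:** the oil can and the driver mount look upright and unmoved in the last scene view. I did not measure their positions again.
- **Forces:** the highest contact force I read was about 7 N, during gripping.
- **Checks that disagreed:** the knob's centre by its outline came out about 0.7 mm from the dot. In the last top view the arm covered most of the knob board, so the knob's placing rests on the wrist and scene views.

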